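# Load the bottle carrier by height

### The arm

A 6-joint arm with a two-finger parallel gripper is mounted at the origin on the work surface. World frame = base frame: x ahead of the robot, y to its left, z up, the work surface at z = 0. Lengths are in m, angles in rad, forces in N, time in s.
With the tool pointing down it reaches from about 0.35 to 0.775 m from the base axis. Payload 7.3 kg.
Tool frame: the origin (TCP) lies between the finger pads; the fingertips stand 25 mm ahead of it and the grasp point (between the pads) lies 6 mm ahead of it; y points along the fingers, z is the direction in which the jaws open and shut, and the axes are right-handed (so a half turn about y gives the same grasp; the last joint's range is limited). The gripper opens to 92 mm and grips with 3 to 60 N. Pads are 19 mm wide; open, the fingers measure 130 mm over their backs; the gripper's body (75 mm by 190 mm) begins 47 mm behind the grasp point.
Start: joints at [-1.354, 0.342, 1.524, -0, 1.275, -0.146], TCP at [0.186, -0.491, 0.22] pointing down, gripper open.
Joint ranges: [-2.53, 2.53], [-0.77, 2.02], [0.04, 2.7], [-1, 4.14], [0.28, 2.66], [-3.11, 3.11]. Speed limits (rad/s): [2.57, 2.57, 3.14, 3.14, 3.14, 3.14].

### API

Orientations are given as [roll, pitch, yaw] about the fixed x, y, z axes, in that order (R = Rz(yaw) Ry(pitch) Rx(roll)).
In Python, from cell import sensors, read_camera, hand_in gives the robot as it stands. The module is installed in compiled form; this text tells all that it offers.
- The arm moves only by the tool send_rows, never from a script. Its argument "motion" is a list that holds one entry, the list of rows, each a list of 4 numbers: the shift along the tool's x, y, z in m, then the turn about the tool's y in degrees. In form: [[[tx, ty, tz, twist], ...]]. A call has 1 to 8 rows; each row is the pose to reach, as a shift and turn from the pose measured when the call began, along the tool's axes at that moment; what a row does not reach only later rows make up. A row lasts 1/10 s, in which the tool goes at most 50 mm and 8.59 degrees, less where a joint would pass 70% of its speed; a pose out of reach is approached as far as the arm can. A call with a gripper value outside its range is refused whole. "gripper" is the opening, from 0 (shut) to 1 (fully open), set as the call begins (left out, the last holds). The fingers move at their own pace and stop on an object; "grip_force" is the grip in N (left out, the last holds). Time passes only in rows, so rows that repeat a pose let the fingers close. It gives the time, the measured TCP pose, the force and the opening at its end, in the units of the state.
- sensors.observe(): the state, without advancing time (a new reading comes with each control period).
- read_camera(name): name is "side" or "top" or "wrist"; returns a dict with "frame" (480x640x3 uint8, red, green, blue), "fx", "fy", "cx", "cy" (pixels), "extrinsics" (4x4, takes a point from world to camera coordinates). Camera axes: x right, y up, looking along -z (the intrinsics and any distortion apply to the point x, -y, -z); pixel columns grow to the right and rows downward; lengths in m; the calibration is good to about 2 mm. A picture is of the moment at which its call begins. There is no depth.
- hand_in(): hands the job in, once; it reports no verdict.
The state is a dict: "time": time; "qpos": joint angles; "qvel": joint speeds; "joint_efforts": joint torques, N m; "tool_pos": TCP position; "tool_rot": TCP orientation; "contact_force": force on the tool from outside, world axes, zero at the start; "torque": the same for the moment, N m; "opening": finger opening in m.
Only numpy, scipy, OpenCV 4.12 (cv2) and the standard library are available. Lean on these libraries where they do the work, as an engineer would, in place of code of your own. Each camera call takes 0.05 s, during which the arm holds its last target.

### The job

Load the four capped bottles into the white carrier for the cold room, one standing upright in each compartment, in order of height with the tallest next to the carrier's grip and the smallest at the far end. Leave the two open bottles without caps standing where they are, and do not knock any bottle over or shift the tube rack, the tip box or the beaker.

Things in the scene. Friction and masses are not known exactly. Their poses are not given: they have to be found in the camera images.
- bottle_1: the tallest closed bottle: round amber bottle with paper label, body 52 mm across, 110 mm tall in all; its top 26 mm is a white round screw cap 38 mm across, fixed on, good to grip from above. About 220 g (varies). Origin: centre of its underside; z up along the bottle.
- bottle_2: the second tallest closed bottle: round amber bottle with paper label, body 46 mm across, 98 mm tall in all; its top 26 mm is a white round screw cap 34 mm across, fixed on, good to grip from above. About 160 g (varies). Origin: centre of its underside; z up along the bottle.
- bottle_3: the third tallest closed bottle: round amber bottle with paper label, body 40 mm across, 86 mm tall in all; its top 26 mm is a white round screw cap 30 mm across, fixed on, good to grip from above. About 110 g (varies). Origin: centre of its underside; z up along the bottle.
- bottle_4: the smallest closed bottle: round amber bottle with paper label, body 34 mm across, 74 mm tall in all; its top 26 mm is a white round screw cap 27 mm across, fixed on, good to grip from above. About 70 g (varies). Origin: centre of its underside; z up along the bottle.
- open_big: open look-alike: the same amber body as the tallest bottle (52 mm across) but no cap, only a bare open neck 32 mm across; 104 mm tall in all. Does not belong in the carrier. Origin: centre of its underside.
- open_small: open look-alike: the same amber body as the third tallest bottle (40 mm across) but no cap, only a bare open neck 24 mm across; 80 mm tall in all. Does not belong in the carrier. Origin: centre of its underside.
- carrier: loose white open tray, 0.9 kg, 292 mm long (x), 78 wide (y), 35 high, walls and floor 4 thick; three full-height cross walls make a row of four equal compartments, 68 (x) by 70 mm inside, centres at x = 108, 36, -36, -108 mm, y = 0, inner floor at z = 4 mm. Grip: a bail 70 mm wide sticking out 24 mm at rim height, on the +x end only. Any yaw. Origin: centre of its underside.
- rack: bystander: loose white tube rack with grey-capped tubes, 170 mm (x) by 70 mm (y), 74 mm high. Origin: centre of its underside.
- tip_box: bystander: loose box of pipette tips, black with pale lid, 85 mm (x) by 125 mm (y), 62 mm high. Origin: centre of its underside.
- beaker: bystander: loose pale beaker, 70 mm across, 85 mm high. Origin: centre of its underside.
Not all that is in view belongs to the job. What is shaped like the bottle_1 but pink or purple is not meant.

How it is judged:
By the outcome, as a careful person would: the job done as asked, in the order asked, and still so for the second after the job is handed in, with the robot touching nothing.
It also fails if it takes over 104 s, if anything falls off the work surface, if the arm or the gripper's body presses on something with over 40 N, if the wrist force passes 120 N, or if a joint passes its speed limit or range.

## Working session

There is one attempt and no reset: what is moved stays moved. The work goes in short steps, Python scripts to look and compute and a tool call to move; the robot and the scene stay as the last step left them, time stands still between calls to the robot, and variables do not carry over. Pictures are saved under pics/ and viewed, and the job is handed in when it is done.

Besides the shell and the picture viewer there is one more tool, called as name(argument=value, ...) on one line, values as JSON. send_rows: Moves the arm, as the interface text tells. Its arguments: {"type":"object","properties":{"motion":{"type":"array"},"gripper":{"type":"number"},"grip_force":{"type":"number"}},"required":["motion"]}

```bash
mkdir -p pics; python3 - <<'E'
from cell import sensors, read_camera
import cv2,numpy as np,pickle
s=sensors.observe()
for k,v in s.items(): print(k,np.round(v,3))
d={}
for n in("side","top","wrist"):
    c=read_camera(n);d[n]=c
    cv2.imwrite(f"pics/{n}0.png",c["frame"][:,:,::-1]);print(n,{k:c[k] for k in c if k not in("frame",)})
pickle.dump(d,open("c0.pkl","wb"))
E
```

```text
time 0.0
qpos [-1.354  0.343  1.525 -0.     1.275 -0.146]
qvel [ 0.001  0.001  0.001 -0.001 -0.002  0.001]
joint_efforts [  0.    -43.124 -24.422   0.072   0.056  -0.   ]
tool_pos [ 0.186 -0.49   0.219]
tool_rot [-1.572  0.    -2.779]
contact_force [0.731 0.049 0.896]
torque [ 0.004  0.035 -0.03 ]
opening 0.092
side {'fx': 537.0057716027161, 'fy': 537.0057716027161, 'cx': 312.86635338210976, 'cy': 238.1306056424237, 'extrinsics': array([[-0.99026129, -0.13920313, -0.0022514 ,  0.61726761],
       [ 0.07407911, -0.54053718,  0.83805241, -0.0672444 ],
       [-0.11787649,  0.82972408,  0.54558509, -0.83791389],
       [ 0.        ,  0.        ,  0.        ,  1.        ]])}
top {'fx': 622.086193723099, 'fy': 622.086193723099, 'cx': 322.2550882547895, 'cy': 246.52428171016354, 'extrinsics': array([[-0.20128406, -0.97952304, -0.00439727,  0.10507165],
       [ 0.95938072, -0.19804692,  0.20091304, -0.59863731],
       [-0.19766982,  0.03622194,  0.97959921, -0.96042329],
       [ 0.        ,  0.        ,  0.        ,  1.        ]])}
wrist {'fx': 367.19737169236964, 'fy': 367.19737169236964, 'cx': 319.983700507101, 'cy': 235.96281755167408, 'extrinsics': array([[ 3.55148102e-01, -9.34809660e-01, -8.51262781e-04,
        -5.23669811e-01],
       [ 8.91209663e-01,  3.38858396e-01, -3.01529971e-01,
         3.90702754e-02],
       [ 2.82161587e-01,  1.06329143e-01,  9.53456319e-01,
        -3.91100894e-01],
       [ 0.00000000e+00,  0.00000000e+00,  0.00000000e+00,
         1.00000000e+00]])}
```

View pics/top0.png

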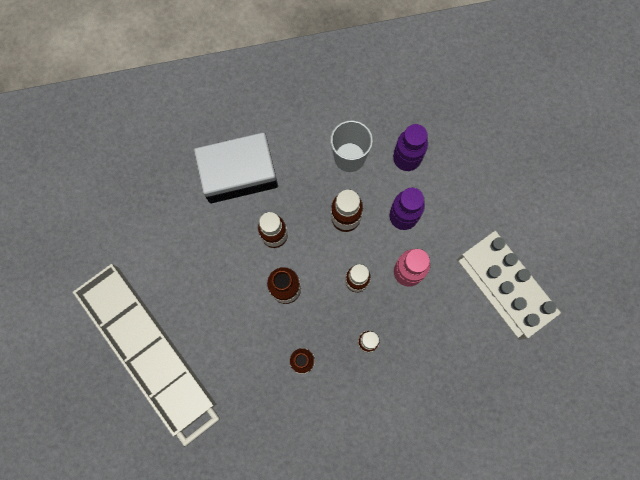

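View pics/side0.png

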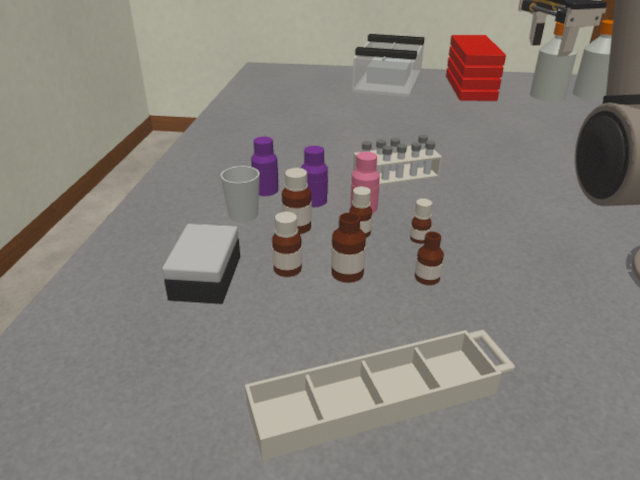

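View pics/wrist0.png

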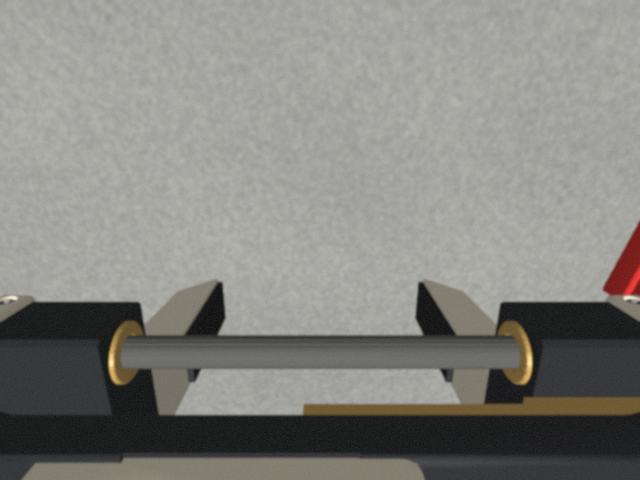

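The top view shows four capped amber bottles, with caps at (347,203), (270,223), (359,274) and (370,340). The two open ones are at (283,283) and (301,360). Purple and pink decoys are on the right, and the carrier is at lower left with its bail at (198,430). I'll enlarge to measure.

```bash
cat > h.py <<'E'
import numpy as np,cv2,pickle
def bp(c,u,v,z):
    E=c["extrinsics"];R=E[:3,:3];t=E[:3,3];o=-R.T@t
    d=R.T@np.array([(u-c["cx"])/c["fx"],-(v-c["cy"])/c["fy"],-1.])
    return (o+d*(z-o[2])/d[2])
def pj(c,P):
    P=np.atleast_2d(P);E=c["extrinsics"];q=P@E[:3,:3].T+E[:3,3]
    return np.c_[c["cx"]+c["fx"]*q[:,0]/-q[:,2],c["cy"]-c["fy"]*q[:,1]/-q[:,2]]
E
python3 - <<'E'
import pickle,cv2
d=pickle.load(open("c0.pkl","rb"))
t=d["top"]["frame"][:,:,::-1]
cv2.imwrite("pics/cropA.png",cv2.resize(t[180:380,240:440],(800,800),interpolation=cv2.INTER_CUBIC)[:600])
cv2.imwrite("pics/cropA.png",cv2.resize(t[180:380,240:440],(600,600),interpolation=cv2.INTER_CUBIC))
cv2.imwrite("pics/cropB.png",cv2.resize(t[255:455,60:260],(600,600),interpolation=cv2.INTER_CUBIC))
s=d["side"]["frame"][:,:,::-1]
cv2.imwrite("pics/cropC.png",cv2.resize(s[130:310,230:470],(800,600),interpolation=cv2.INTER_CUBIC))
E
```

```text
(no output)
```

View pics/cropA.png

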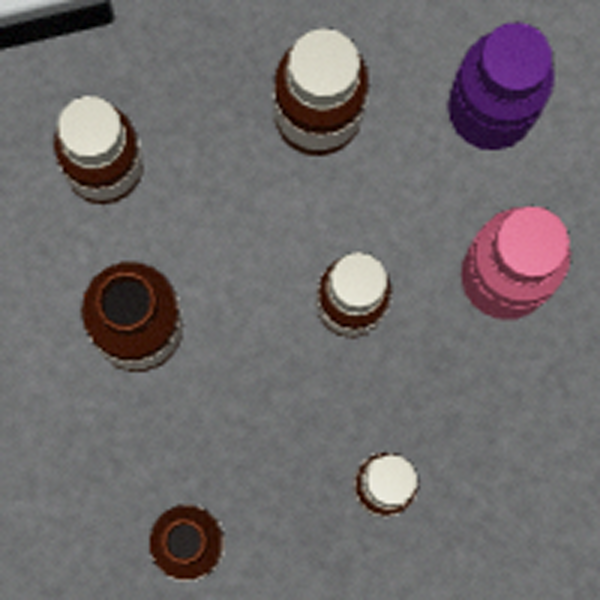

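View pics/cropB.png

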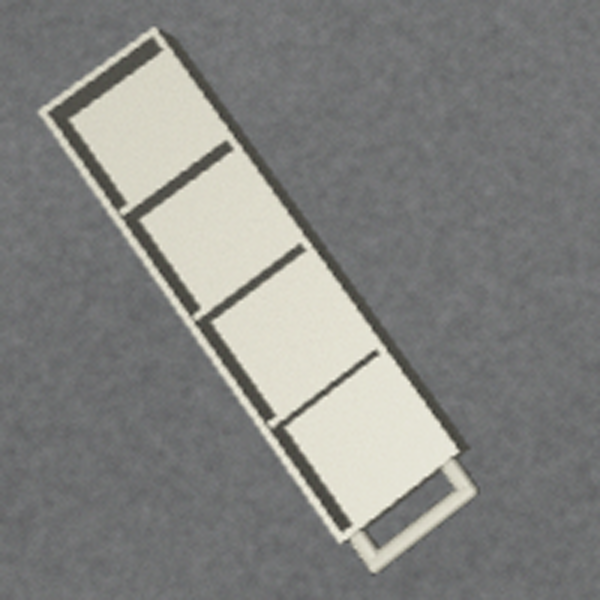

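View pics/cropC.png

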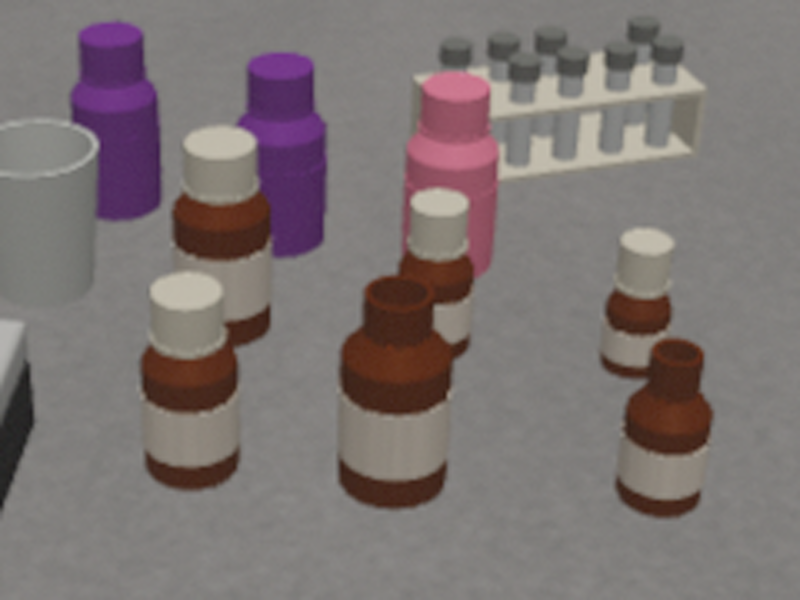

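```bash
cat > m.py <<'E'
from h import *
d=pickle.load(open("c0.pkl","rb"));T=d["top"];S=d["side"]
from scipy.optimize import least_squares
caps={1:((325,63),(221,146),.110,.038),2:((90,127),(187,293),.098,.034),3:((358,280),(440,207),.086,.030),4:((389,481),(646,244),.074,.027)}
for k,(a,b,h,dd) in caps.items():
    a=(a[0]/3+240-.33,a[1]/3+180-.33);b=(b[0]*.3+230-.3,b[1]*.3+130-.3)
    pt=bp(T,*a,h);ps=bp(S,*b,h)
    r=least_squares(lambda p:np.r_[pj(T,p)[0]-a,pj(S,p)[0]-b],np.r_[pt[:2],h])
    print(k,"top",pt[:2].round(4),"side",ps[:2].round(4),"tri",r.x.round(4),"r",np.hypot(*pt[:2]).round(3),"capdia px",(T["fx"]*dd/ -(T["extrinsics"]@np.r_[pt,1])[2]*3).round(1))
for n,a,h in(("ob",(127,302),.104),("os",(185,542),.080),("pink",(533,242),.11),("purp",(517,58),.11)):
    print(n,bp(T,a[0]/3+240-.33,a[1]/3+180-.33,h)[:2].round(4))
for n,a,h in(("beaker",(351,138),.085),("tip1",(196,152),.062),("tip2",(265,136),.062),("tip3",(274,178),.062),("tip4",(205,194),.062)): print(n,bp(T,*a,h)[:2].round(3))
cc=[(40,110),(155,28),(462,453),(343,543)]
W=[bp(T,u/3+60-.33,v/3+255-.33,.035)[:2] for u,v in cc];W=np.array(W);print(W.round(4),[np.linalg.norm(W[i]-W[i-1]).round(4) for i in range(4)])
# fit: local corners order (-x,?)...
L=np.array([[-.146,-.039],[-.146,.039],[.146,.039],[.146,-.039]])
best=None
for sg in(1,-1):
    LL=L*[1,sg]
    f=lambda p:((LL@np.array([[np.cos(p[2]),np.sin(p[2])],[-np.sin(p[2]),np.cos(p[2])]])+p[:2])-W).ravel()
    g=W[2]+W[3]-W[0]-W[1]
    r=least_squares(f,[*W.mean(0),np.arctan2(g[1],g[0])])
    if best is None or r.cost<best.cost:best=r
p=best.x;print("carrier",p.round(4),np.degrees(p[2]),best.fun.round(4))
u=np.array([np.cos(p[2]),np.sin(p[2])])
for i,x in enumerate((.108,.036,-.036,-.108),1): print("comp",i,(p[:2]+u*x).round(4),np.hypot(*(p[:2]+u*x)).round(3))
R=np.array([[np.cos(p[2]),-np.sin(p[2])],[np.sin(p[2]),np.cos(p[2])]])
for n,c in(("top",T),("side",S)):
    im=cv2.resize(c["frame"][:,:,::-1],None,fx=3,fy=3,interpolation=cv2.INTER_CUBIC)
    for z in(0,.035):
        P=np.c_[L@R.T+p[:2],np.full(4,z)];q=(pj(c,P)*3+1).round().astype(int)
        cv2.polylines(im,[q],True,(0,0,255) if z else (0,255,0),1)
    for i,x in enumerate((.108,.036,-.036,-.108)):
        q=(pj(c,np.r_[p[:2]+u*x,.004])[0]*3+1).astype(int);cv2.circle(im,tuple(int(v) for v in q),4,(255,0,0),-1)
    x0,y0,x1,y1=((60,255,260,455) if n=="top" else (230,310,530,480))
    cv2.imwrite(f"pics/ov_{n}.png",cv2.resize(im[y0*3:y1*3,x0*3:x1*3],None,fx=.85,fy=.85))
E
python3 m.py
```

```text
1 top [ 0.6621 -0.0709] side [ 0.6612 -0.066 ] tri [ 0.6625 -0.0712  0.1075] r 0.666 capdia px 71.9
2 top [0.6561 0.0576] side [0.656 0.06 ] tri [0.6565 0.0577 0.0966] r 0.659 capdia px 64.0
3 top [ 0.5487 -0.0654] side [ 0.5485 -0.0605] tri [ 0.5489 -0.0656  0.0833] r 0.553 capdia px 56.7
4 top [ 0.443  -0.0596] side [ 0.4445 -0.0577] tri [ 0.4437 -0.0598  0.0728] r 0.447 capdia px 51.5
ob [0.5589 0.0558]
os [0.4336 0.051 ]
pink [ 0.5463 -0.1563]
purp [ 0.6442 -0.1709]
beaker [ 0.773 -0.101]
tip1 [0.811 0.159]
tip2 [0.815 0.039]
tip3 [0.739 0.038]
tip4 [0.735 0.156]
[[0.6221 0.4025]
 [0.655  0.3337]
 [0.393  0.2039]
 [0.3601 0.2733]] [np.float64(0.292), np.float64(0.0762), np.float64(0.2923), np.float64(0.0768)]
carrier [ 0.5076  0.3034 -2.6835] -153.75292936848766 [-0.0008  0.0005  0.0008 -0.0008  0.0008 -0.0001 -0.0008  0.0004]
comp 1 [0.4107 0.2556] 0.484
comp 2 [0.4753 0.2874] 0.555
comp 3 [0.5398 0.3193] 0.627
comp 4 [0.6044 0.3511] 0.699
```

View pics/ov_top.png

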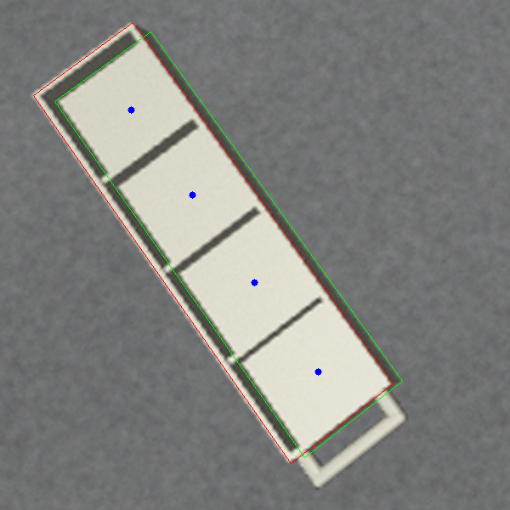

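View pics/ov_side.png

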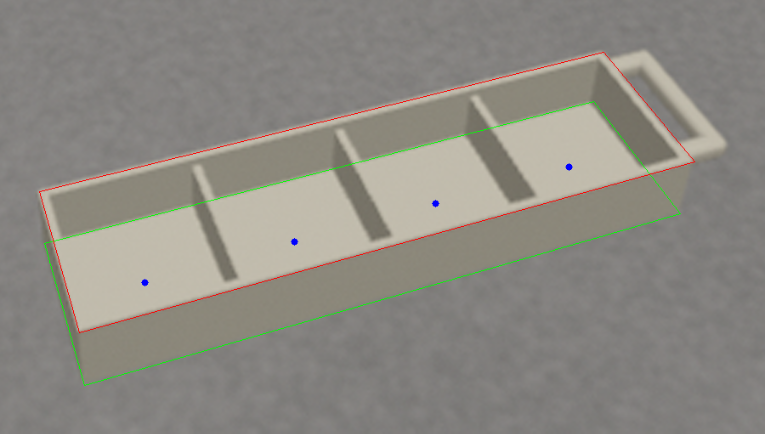

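Each cap triangulates to within 3 mm of its given height, and the cap diameters match the sizes given. So (348,201) is bottle_1, (270,222) bottle_2, (359,273) bottle_3 and (370,340) bottle_4; all four have white caps in the enlarged crops. The carrier fits to about 1 mm, with its bail at the near end. A tool yaw of -2.68 puts the jaws across the carrier and also suits every grasp.

```bash
cat > plan.py <<'E'
import sys,numpy as np
from scipy.spatial.transform import Rotation as Ro
from cell import sensors
s=sensors.observe();p=np.array(s["tool_pos"]);R=Ro.from_euler("xyz",s["tool_rot"]).as_matrix()
print("t",round(s["time"],2),"tcp",p.round(4),"rot",np.round(s["tool_rot"],4),"op",round(float(s["opening"]),4),"F",np.round(s["contact_force"],1),"q",np.round(s["qpos"],2))
a=[float(v) for v in sys.argv[1:]]
for i in range(0,len(a),3):
    print("to",a[i:i+3],"shift mm",(R.T@(np.array(a[i:i+3])-p)*1000).round(1))
print("twist to -2.6835:",np.degrees(s["tool_rot"][2]+2.6835).round(2))
E
python3 plan.py .6625 -.071 .22
```

```text
t 0.15 tcp [ 0.1863 -0.4905  0.2191] rot [-1.5719e+00  2.0000e-04 -2.7788e+00] op 0.0919 F [ 0.3 -0.2  0.2] q [-1.35  0.34  1.52  0.    1.28 -0.15]
to [0.6625, -0.071, 0.22] shift mm [-5.941e+02 -5.000e-01 -2.232e+02]
twist to -2.6835: -5.46
```

send_rows(motion=[[[-0.045,0,-0.017,-1],[-0.09,0,-0.034,-2],[-0.135,0,-0.051,-3],[-0.18,0,-0.068,-4],[-0.225,0,-0.085,-5.5],[-0.27,0,-0.101,-5.5],[-0.315,0,-0.118,-5.5],[-0.36,0,-0.135,-5.5]]], gripper=0.65, grip_force=25)

```text
time: 0.95
tool_pos: [0.4761, -0.2349, 0.2192]
tool_rot: [-1.572, 0.0, -2.683]
contact_force: [0.3, -1.4, 0.5]
opening: 0.0601
```

```bash
python3 plan.py .6625 -.071 .22
```

```text
t 0.95 tcp [ 0.4761 -0.2349  0.2192] rot [-1.5721e+00  1.0000e-04 -2.6828e+00] op 0.0601 F [ 0.3 -1.4  0.5] q [-0.6   0.35  1.51  0.    1.28  0.51]
to [0.6625, -0.071, 0.22] shift mm [-239.7   -0.7  -64.4]
twist to -2.6835: 0.04
```

send_rows(motion=[[[-0.045,0,-0.012,0],[-0.09,0,-0.024,0],[-0.135,0,-0.036,0],[-0.18,0,-0.048,0],[-0.22,0,-0.059,0],[-0.2397,0,-0.0644,0],[-0.2397,0,-0.0644,0],[-0.2397,0,-0.0644,0]]])

```text
time: 1.75
tool_pos: [0.6621, -0.0709, 0.2185]
tool_rot: [-1.573, -0.001, -2.682]
contact_force: [0.3, 0.1, -0.4]
opening: 0.0596
```

```bash
python3 plan.py .6625 -.071 .109; python3 - <<'E'
from cell import read_camera
import cv2
c=read_camera("wrist");cv2.imwrite("pics/w1.png",c["frame"][:,:,::-1])
E
```

```text
t 1.75 tcp [ 0.6621 -0.0709  0.2185] rot [-1.5727e+00 -1.4000e-03 -2.6820e+00] op 0.0596 F [ 0.3  0.1 -0.4] q [-0.22  0.61  1.08  0.    1.45  0.89]
to [0.6625, -0.071, 0.109] shift mm [ -0.5 109.5   0.5]
twist to -2.6835: 0.08
```

View pics/w1.png

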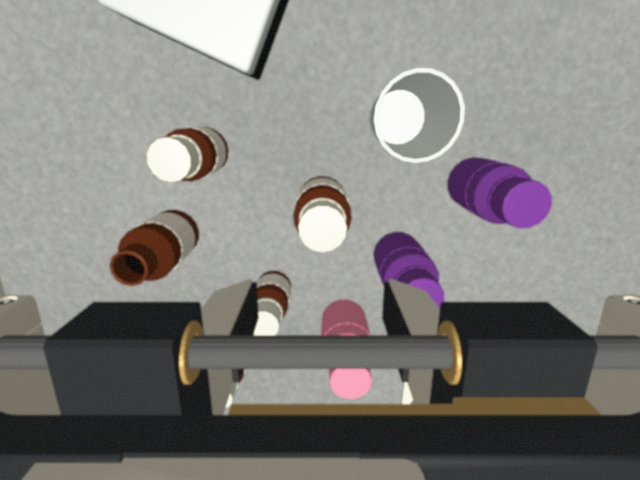

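The wrist view shows the white cap of bottle_1 at (322,227), centred between the jaws. Descending.

send_rows(motion=[[[-0.0005,0.025,0.0005,0],[-0.0005,0.05,0.0005,0],[-0.0005,0.075,0.0005,0],[-0.0005,0.095,0.0005,0],[-0.0005,0.105,0.0005,0],[-0.0005,0.1095,0.0005,0],[-0.0005,0.1095,0.0005,0]]])

```text
time: 2.5
tool_pos: [0.6621, -0.0723, 0.1097]
tool_rot: [-1.572, -0.001, -2.684]
contact_force: [-0.2, -0.7, -0.1]
opening: 0.0597
```

send_rows(motion=[[[0,0,0,0],[0,0,0,0],[0,0,0,0],[0,0,0,0],[0,0,0,0]]], gripper=0.2, grip_force=25)

```text
time: 3.0
tool_pos: [0.6622, -0.0723, 0.1099]
tool_rot: [-1.572, -0.001, -2.684]
contact_force: [0.5, 0.4, -0.5]
opening: 0.0244
```

```bash
python3 plan.py .6625 -.071 .240 .4107 .2556 .240
```

```text
t 3.0 tcp [ 0.6622 -0.0723  0.1099] rot [-1.5721e+00 -8.0000e-04 -2.6838e+00] op 0.0244 F [ 0.5  0.4 -0.5] q [-0.22  0.69  1.24  0.    1.21  0.89]
to [0.6625, -0.071, 0.24] shift mm [  -0.7 -130.1   -1.2]
to [0.4107, 0.2556, 0.24] shift mm [  80.8 -129.5 -405.5]
twist to -2.6835: -0.02
```

The opening is 24 mm, less than the 38 mm cap, so the grip missed or slipped. I'll look.

```bash
python3 - <<'E'
from cell import read_camera
import cv2,pickle
d={n:read_camera(n) for n in("wrist","side","top")}
pickle.dump(d,open("c1.pkl","wb"))
cv2.imwrite("pics/w2.png",d["wrist"]["frame"][:,:,::-1])
cv2.imwrite("pics/s2.png",cv2.resize(d["side"]["frame"][60:300,160:480,::-1],(800,600),interpolation=cv2.INTER_CUBIC))
E
```

```text
(no output)
```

View pics/w2.png

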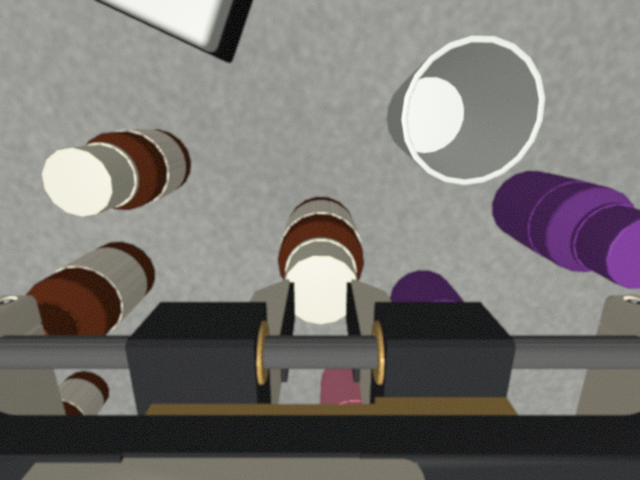

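View pics/s2.png

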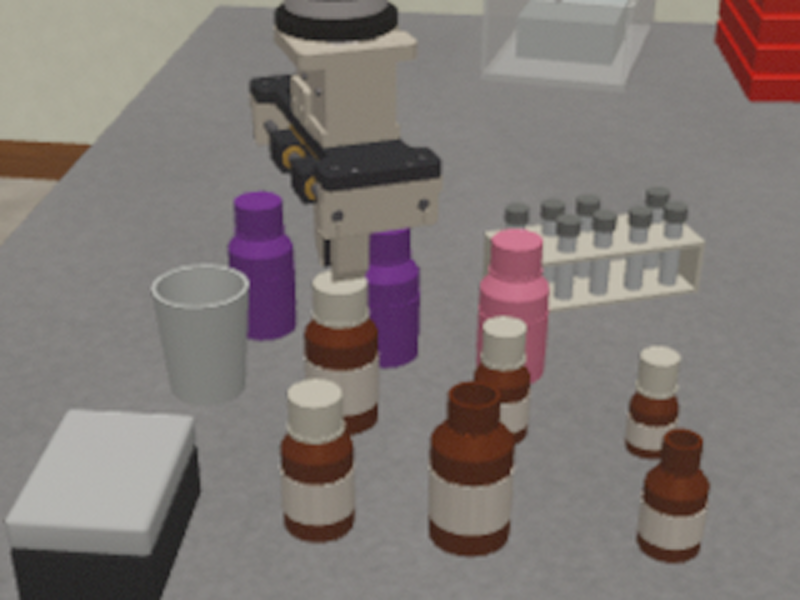

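```bash
python3 - <<'E'
from h import *
d=pickle.load(open("c1.pkl","rb"));S=d["side"];W=d["wrist"];T=d["top"]
p=np.array([.6622,-.0723,.1099]);j=np.array([.443,-.896,0])
for n,q in(("tip+",p+j*.012-[0,0,.025]),("tip-",p-j*.012-[0,0,.025]),("tip-back",p-j*.031-[0,0,.025]),("tcp",p)):
    print(n,"side",pj(S,q)[0].round(1),"crop",((pj(S,q)[0]-[160,60])*2.5).round(0),"wrist",pj(W,q)[0].round(0))
print("capwrist",pj(W,[.6625,-.0712,.11])[0])
E1=d["wrist"]["extrinsics"];print("wrist cam pos",-E1[:3,:3].T@E1[:3,3])
d0=pickle.load(open("c0.pkl","rb"))
E0=d0["wrist"]["extrinsics"];print("wrist cam pos0",-E0[:3,:3].T@E0[:3,3])
cv2.imwrite("pics/t2.png",cv2.resize(T["frame"][120:320,240:440,::-1],(600,600)))
E
```

```text
tip+ side [294.4 182. ] crop [336. 305.] wrist [343. 271.]
tip- side [298.4 188. ] crop [346. 320.] wrist [300. 271.]
tip-back side [301.7 193. ] crop [354. 333.] wrist [266. 271.]
tcp side [296.1 171.9] crop [340. 280.] wrist [322. 291.]
capwrist [320.07886574 289.72995962]
wrist cam pos [ 0.73453979 -0.03578313  0.2750359 ]
wrist cam pos0 [ 0.26151418 -0.46118547  0.3842327 ]
```

View pics/t2.png

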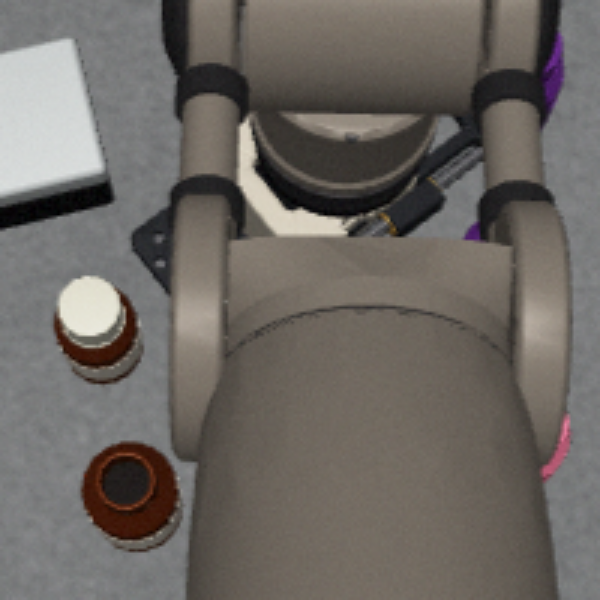

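Predicted fingertips (side crop, about (350,326)) and seen fingertips (350,278) disagree: the tips really sit above the cap, about 30 mm higher than the reported TCP implies. Wrist view agrees, with the jaws closed over the cap top and untouched. I'll measure this exactly.

```bash
python3 - <<'E'
from h import *
d=pickle.load(open("c1.pkl","rb"));S=d["side"]["frame"];W=d["wrist"]["frame"]
a=cv2.resize(S[120:220,250:350,::-1],(600,600),interpolation=cv2.INTER_CUBIC)
b=cv2.resize(W[240:400,240:400,::-1],(600,600),interpolation=cv2.INTER_CUBIC)
cv2.imwrite("pics/z1.png",a);cv2.imwrite("pics/z2.png",b)
E
```

```text
(no output)
```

View pics/z1.png

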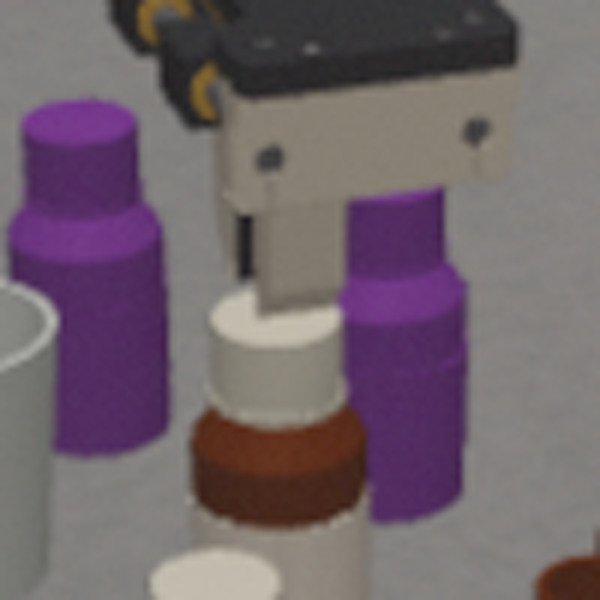

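View pics/z2.png

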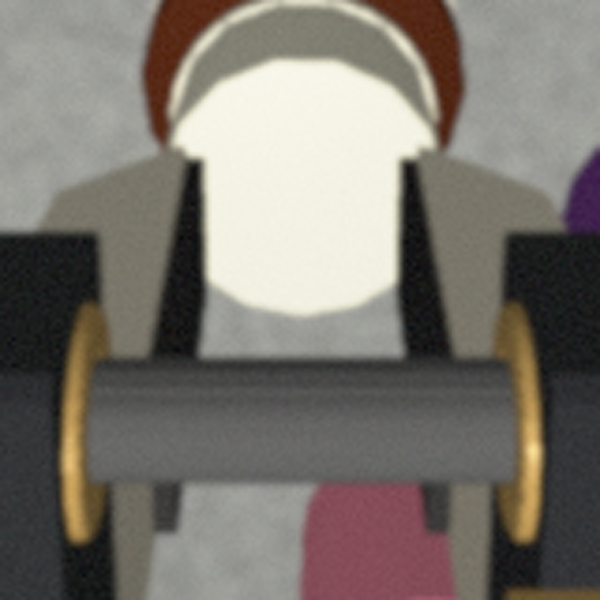

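```bash
python3 - <<'E'
from h import *
d=pickle.load(open("c1.pkl","rb"));S=d["side"];W=d["wrist"]
p=np.array([.6622,-.0723,0]);j=np.array([.443,-.896,0]);x=np.array([.896,.443,0])
for z in(.085,.1,.105,.11,.115,.12):
    o=p+[0,0,z]
    print(z,"side obs (293.4,172.1)(306.8,170.3)",[pj(S,o-j*.0312+x*s)[0].round(1) for s in(.0095,-.0095)],"wrist obs 294.4/346.4,282.3",[pj(W,o+j*.0122*s+x*.0095)[0].round(1) for s in(-1,1)])
E
```

```text
0.085 side obs (293.4,172.1)(306.8,170.3) [array([296.3, 193.9]), array([307.1, 192.2])] wrist obs 294.4/346.4,282.3 [array([299.6, 255.3]), array([343.7, 255.3])]
0.1 side obs (293.4,172.1)(306.8,170.3) [array([296.1, 185.9]), array([307. , 184.3])] wrist obs 294.4/346.4,282.3 [array([298. , 265.7]), array([345.5, 265.6])]
0.105 side obs (293.4,172.1)(306.8,170.3) [array([296.1, 183.2]), array([307. , 181.6])] wrist obs 294.4/346.4,282.3 [array([297.4, 269.5]), array([346.1, 269.4])]
0.11 side obs (293.4,172.1)(306.8,170.3) [array([296. , 180.5]), array([306.9, 178.9])] wrist obs 294.4/346.4,282.3 [array([296.8, 273.4]), array([346.8, 273.4])]
0.115 side obs (293.4,172.1)(306.8,170.3) [array([296. , 177.8]), array([306.9, 176.2])] wrist obs 294.4/346.4,282.3 [array([296.1, 277.7]), array([347.6, 277.6])]
0.12 side obs (293.4,172.1)(306.8,170.3) [array([295.9, 175.1]), array([306.9, 173.5])] wrist obs 294.4/346.4,282.3 [array([295.5, 282.1]), array([348.3, 282.1])]
```

Measured from both cameras, the fingertips are at z ≈ 0.12 with TCP z 0.110. That is about 10 mm above the TCP, not 25 mm ahead of it as the text says; the body is where described, so the fingers stick out only ~32 mm. I'll plan with "tip = TCP + 10 mm" and put the TCP about 31 mm below the cap top. The body then clears the cap by ~10 mm. Opening and going down 31 mm.

send_rows(motion=[[[0,-0.01,0,0],[0,-0.01,0,0],[0,-0.01,0,0],[0,-0.01,0,0],[0,-0.01,0,0]]], gripper=0.65)

```text
time: 3.65
tool_pos: [0.662, -0.0723, 0.1195]
tool_rot: [-1.573, -0.001, -2.684]
contact_force: [0.5, 0.2, 0.6]
opening: 0.0543
```

```bash
python3 plan.py .6625 -.071 .079
```

```text
t 3.65 tcp [ 0.662  -0.0723  0.1195] rot [-1.5726e+00 -1.4000e-03 -2.6839e+00] op 0.0543 F [0.5 0.2 0.6] q [-0.22  0.68  1.23  0.    1.23  0.89]
to [0.6625, -0.071, 0.079] shift mm [-1.1 40.5 -0.9]
twist to -2.6835: -0.02
```

send_rows(motion=[[[-0.001,0,-0.001,0],[-0.001,0.012,-0.001,0],[-0.001,0.022,-0.001,0],[-0.001,0.032,-0.001,0],[-0.001,0.04,-0.001,0],[-0.001,0.04,-0.001,0]]])

```text
time: 4.25
tool_pos: [0.6614, -0.0707, 0.0775]
tool_rot: [-1.575, -0.004, -2.684]
contact_force: [-0.5, 0.3, 0.7]
opening: 0.0599
```

```bash
python3 plan.py; python3 - <<'E'
from h import *
from cell import read_camera
a=read_camera("wrist")["frame"][160:400,180:460,::-1]; b=read_camera("side")["frame"][120:240,230:370,::-1]
cv2.imwrite("pics/g1.png",np.hstack([cv2.resize(a,(399,342)),cv2.resize(b,(399,342))]))
E
```

```text
t 4.25 tcp [ 0.6614 -0.0707  0.0775] rot [-1.5746 -0.0039 -2.6839] op 0.0599 F [-0.5  0.3  0.7] q [-0.22  0.73  1.27  0.    1.15  0.89]
twist to -2.6835: -0.02
```

View pics/g1.png

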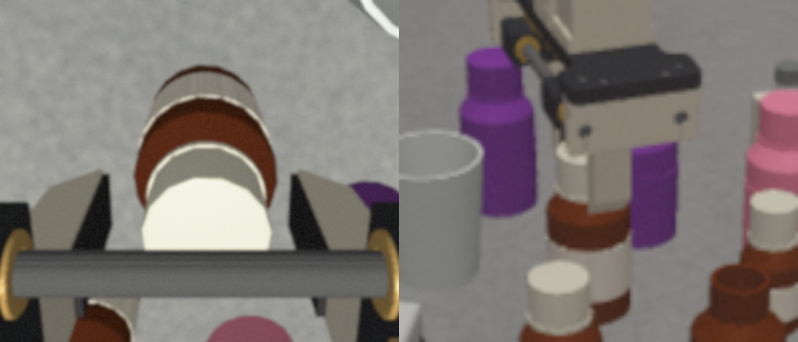

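The jaws now straddle the cap, which sits at (205,215) in the left crop, and the tips are beside it. Closing.

send_rows(motion=[[[0,0,0,0],[0,0,0,0],[0,0,0,0],[0,0,0,0],[0,0,0,0],[0,0,0,0]]], gripper=0.1, grip_force=25)

```text
time: 4.95
tool_pos: [0.6626, -0.071, 0.0796]
tool_rot: [-1.572, -0.001, -2.684]
contact_force: [-0.2, -0.6, 2.8]
opening: 0.0375
```

send_rows(motion=[[[0,-0.01,0,0],[0,-0.02,0,0],[0,-0.03,0,0],[0,-0.03,0,0]]])

```text
time: 5.35
tool_pos: [0.6638, -0.0712, 0.1121]
tool_rot: [-1.57, 0.002, -2.684]
contact_force: [0.6, 0.3, -1.1]
opening: 0.0374
```

```bash
python3 plan.py; python3 - <<'E'
from h import *
from cell import read_camera
a=read_camera("wrist")["frame"][160:400,180:460,::-1]; b=read_camera("side")["frame"][90:240,230:405,::-1]
cv2.imwrite("pics/g2.png",np.hstack([cv2.resize(a,(399,342)),cv2.resize(b,(399,342))]))
E
```

```text
t 5.35 tcp [ 0.6638 -0.0712  0.1121] rot [-1.5699e+00  2.0000e-03 -2.6839e+00] op 0.0374 F [ 0.6  0.3 -1.1] q [-0.22  0.69  1.23  0.    1.21  0.89]
twist to -2.6835: -0.02
```

View pics/g2.png

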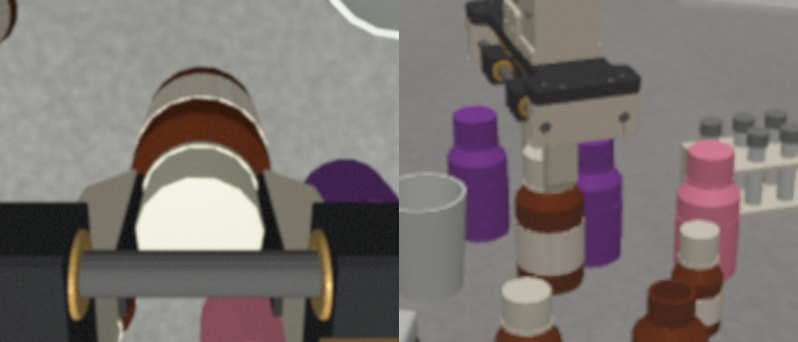

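Bottle_1 is held (opening 37 mm) and lifted. Next: lift higher, then carry to compartment 1.

```bash
python3 plan.py .6625 -.071 .222 .4107 .2556 .222
```

```text
t 5.45 tcp [ 0.6628 -0.071   0.1101] rot [-1.5718e+00 -5.0000e-04 -2.6839e+00] op 0.0374 F [-0.2  0.1 -2.5] q [-0.22  0.69  1.24  0.    1.21  0.89]
to [0.6625, -0.071, 0.222] shift mm [   0.3 -111.9   -0.3]
to [0.4107, 0.2556, 0.222] shift mm [  81.9 -111.5 -404.5]
twist to -2.6835: -0.02
```

send_rows(motion=[[[0,-0.03,0,0],[0,-0.065,0,0],[0,-0.1,0,0],[0,-0.112,0,0],[0.004,-0.112,-0.02,0],[0.01,-0.112,-0.05,0],[0.018,-0.112,-0.09,0],[0.026,-0.112,-0.13,0]]])

```text
time: 6.25
tool_pos: [0.5805, 0.0348, 0.2203]
tool_rot: [-1.573, -0.003, -2.685]
contact_force: [0.8, 1.0, -1.9]
opening: 0.0373
```

```bash
python3 plan.py .4107 .2556 .222
```

```text
t 6.25 tcp [0.5805 0.0348 0.2203] rot [-1.5734 -0.0029 -2.6849] op 0.0373 F [ 0.8  1.  -1.9] q [-0.07  0.45  1.36  0.    1.34  1.04]
to [0.4107, 0.2556, 0.222] shift mm [  55.    -0.9 -273.1]
twist to -2.6835: -0.08
```

send_rows(motion=[[[0.008,0,-0.04,0],[0.016,0,-0.08,0],[0.024,0,-0.12,0],[0.032,0,-0.16,0],[0.04,0,-0.2,0],[0.048,0,-0.24,0],[0.053,0,-0.265,0],[0.055,0,-0.273,0]]])

```text
time: 7.05
tool_pos: [0.4084, 0.257, 0.22]
tool_rot: [-1.574, -0.005, -2.682]
contact_force: [-0.1, 0.3, -1.0]
opening: 0.0372
```

```bash
python3 plan.py .4107 .2556 .088; python3 - <<'E'
from h import *
from cell import read_camera
c=read_camera("side");pickle.dump(c,open("s3.pkl","wb"))
cv2.imwrite("pics/p1.png",c["frame"][:,:,::-1])
E
```

```text
t 7.05 tcp [0.4084 0.257  0.22  ] rot [-1.574  -0.0051 -2.682 ] op 0.0372 F [-0.1  0.3 -1. ] q [0.4  0.27 1.63 0.   1.25 1.51]
to [0.4107, 0.2556, 0.088] shift mm [ -2.1 132.    2.7]
twist to -2.6835: 0.09
```

View pics/p1.png

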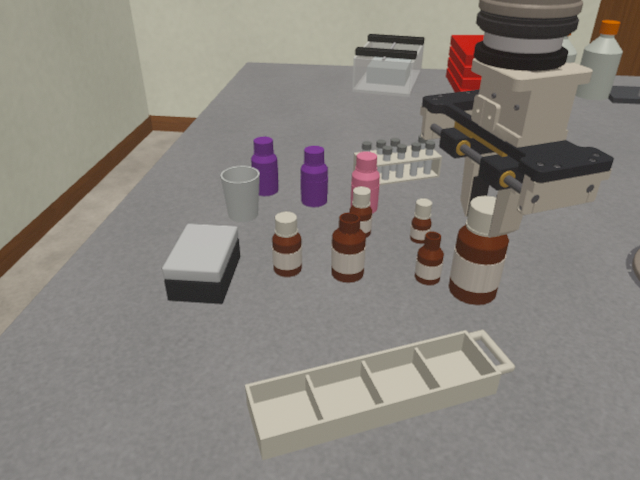

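Bottle_1 hangs upright above the grip-end compartment. I'll go down most of the way, then check.

send_rows(motion=[[[-0.002,0.02,0.0027,0],[-0.002,0.045,0.0027,0],[-0.002,0.07,0.0027,0],[-0.002,0.085,0.0027,0],[-0.002,0.09,0.0027,0],[-0.002,0.09,0.0027,0]]])

```text
time: 7.7
tool_pos: [0.4113, 0.2546, 0.1294]
tool_rot: [-1.574, -0.007, -2.683]
contact_force: [-1.2, -0.0, -1.8]
opening: 0.0376
```

```bash
python3 plan.py .4107 .2556 .0836; python3 - <<'E'
from h import *
from cell import read_camera
c=read_camera("side");t=read_camera("top")
p=np.array([.4107,.2556])
im=c["frame"][:,:,::-1].copy()
th=np.linspace(0,2*np.pi,40)
q=pj(c,np.c_[p[0]+.026*np.cos(th),p[1]+.026*np.sin(th),0*th+.052])
cv2.polylines(im,[q.round().astype(int)],True,(0,255,0),1)
cv2.imwrite("pics/p2.png",np.hstack([cv2.resize(im[180:420,380:540],(400,600)),cv2.resize(t["frame"][300:480,120:240,::-1],(400,600))]))
E
```

```text
t 7.7 tcp [0.4113 0.2546 0.1294] rot [-1.5739 -0.0067 -2.6832] op 0.0376 F [-1.2 -0.  -1.8] q [0.39 0.37 1.76 0.   1.02 1.5 ]
to [0.4107, 0.2556, 0.0836] shift mm [-0.2 45.8 -1.1]
twist to -2.6835: 0.02
```

View pics/p2.png

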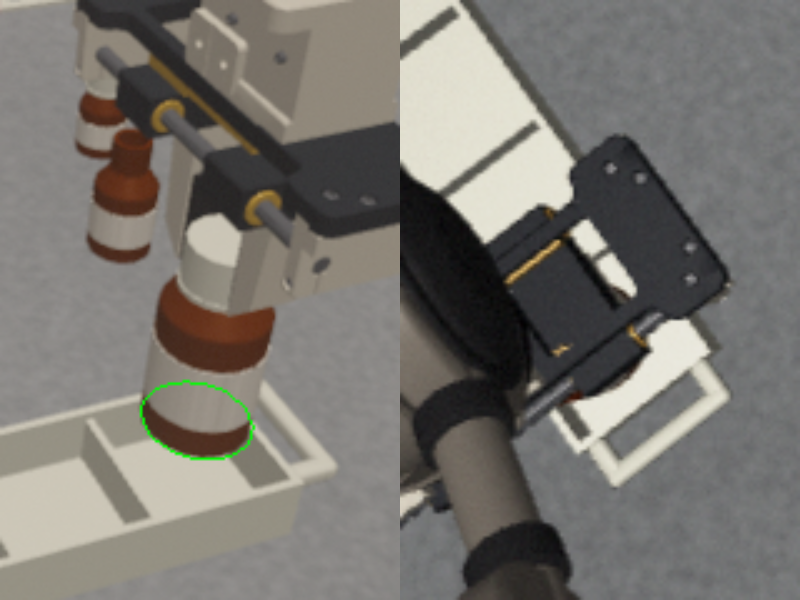

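The predicted base circle sits on the bottle base and inside the compartment. Lowering slowly and releasing.

send_rows(motion=[[[0,0.012,-0.001,0],[0,0.024,-0.001,0],[0,0.034,-0.001,0],[0,0.04,-0.001,0],[0,0.044,-0.001,0],[0,0.0455,-0.001,0],[0,0.0455,-0.001,0]]])

```text
time: 8.5
tool_pos: [0.4114, 0.2562, 0.0853]
tool_rot: [-1.574, -0.004, -2.683]
contact_force: [1.2, -0.2, -1.3]
opening: 0.0375
```

```bash
python3 plan.py .4107 .2556 .0836; python3 - <<'E'
from h import *
from cell import read_camera
c=read_camera("side")
cv2.imwrite("pics/p3.png",cv2.resize(c["frame"][200:420,380:540,::-1],(436,600)))
E
```

```text
t 8.5 tcp [0.4114 0.2562 0.0853] rot [-1.5738 -0.0035 -2.6827] op 0.0375 F [ 1.2 -0.2 -1.3] q [0.4  0.43 1.81 0.   0.9  1.51]
to [0.4107, 0.2556, 0.0836] shift mm [0.9 1.8 0.2]
twist to -2.6835: 0.04
```

View pics/p3.png

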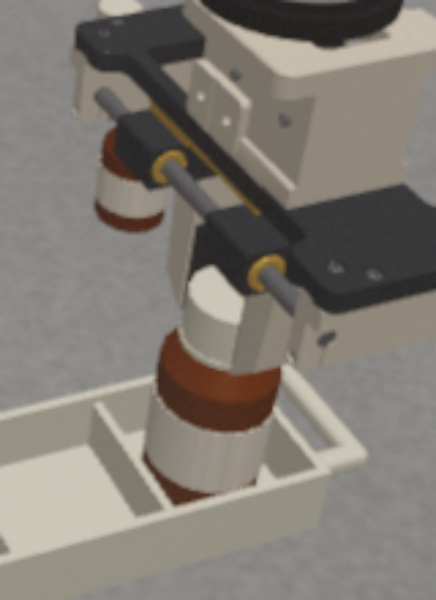

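send_rows(motion=[[[0,0.0015,0,0],[0,0.003,0,0],[0,0.003,0,0],[0,0.003,0,0]]])

```text
time: 8.95
tool_pos: [0.4122, 0.2565, 0.0835]
tool_rot: [-1.574, -0.001, -2.683]
contact_force: [-0.8, -0.7, 6.1]
opening: 0.037
```

send_rows(motion=[[[0,0,0,0],[0,0,0,0],[0,0,0,0],[0,0,0,0]]], gripper=0.62)

```text
time: 9.35
tool_pos: [0.4121, 0.2565, 0.0834]
tool_rot: [-1.574, -0.001, -2.683]
contact_force: [-0.1, 0.3, -0.3]
opening: 0.0565
```

send_rows(motion=[[[0,-0.015,0,0],[0,-0.035,0,0],[0,-0.065,0,0],[0,-0.1,0,0],[0,-0.13,0,0],[0,-0.135,0,0]]])

```text
time: 9.95
tool_pos: [0.4141, 0.257, 0.2219]
tool_rot: [-1.573, 0.005, -2.683]
contact_force: [-0.3, -0.1, 0.2]
opening: 0.0569
```

```bash
python3 plan.py .6565 .0577 .2 .6565 .0577 .067; python3 - <<'E'
from h import *
from cell import read_camera
c=read_camera("side")
cv2.imwrite("pics/p4.png",cv2.resize(c["frame"][140:480,230:560,::-1],(582,600)))
E
```

```text
t 9.95 tcp [0.4141 0.257  0.2219] rot [-1.5732  0.0053 -2.6826] op 0.0569 F [-0.3 -0.1  0.2] q [0.4  0.27 1.62 0.   1.24 1.51]
to [0.6565, 0.0577, 0.2] shift mm [-128.9   21.9  286.1]
to [0.6565, 0.0577, 0.067] shift mm [-128.2  154.9  286.4]
twist to -2.6835: 0.05
```

View pics/p4.png

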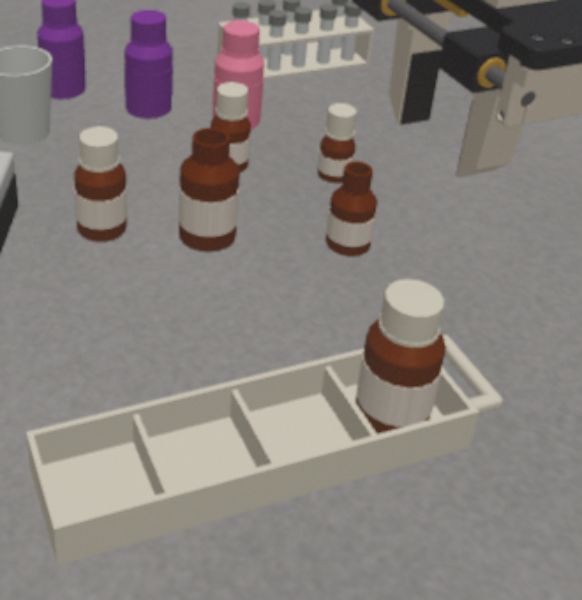

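Bottle_1 stands upright in the grip-end compartment. Now bottle_2.

send_rows(motion=[[[-0.018,0,0.04,0],[-0.036,0,0.08,0],[-0.054,0,0.12,0],[-0.072,0,0.16,0],[-0.09,0,0.2,0],[-0.108,0,0.24,0],[-0.124,0.01,0.275,0],[-0.1285,0.02,0.2862,0]]])

```text
time: 10.8
tool_pos: [0.6572, 0.0541, 0.1975]
tool_rot: [-1.574, 0.001, -2.686]
contact_force: [0.0, 1.1, -0.6]
opening: 0.0569
```

send_rows(motion=[[[0,0,0,0],[0,0,0,0]]])

```text
time: 11.0
tool_pos: [0.6559, 0.0545, 0.1957]
tool_rot: [-1.576, -0.002, -2.686]
contact_force: [0.1, -0.5, 0.6]
opening: 0.0569
```

```bash
python3 plan.py .6565 .0577 .067; python3 - <<'E'
from h import *
from cell import read_camera
c=read_camera("wrist")
cv2.imwrite("pics/w5.png",c["frame"][:,:,::-1])
E
```

```text
t 11.0 tcp [0.6559 0.0545 0.1957] rot [-1.5757e+00 -1.9000e-03 -2.6858e+00] op 0.0569 F [ 0.1 -0.5  0.6] q [-0.04  0.61  1.15  0.    1.39  1.08]
to [0.6565, 0.0577, 0.067] shift mm [ -2.2 128.7  -2. ]
twist to -2.6835: -0.13
```

View pics/w5.png

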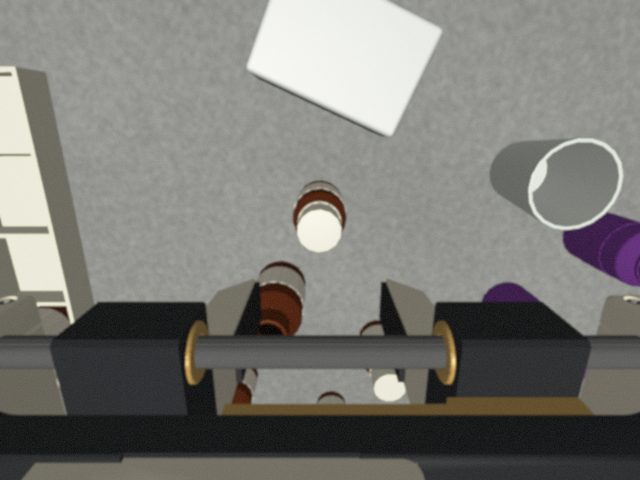

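Bottle_2's cap at (319,230) is centred. Descending.

send_rows(motion=[[[-0.002,0.025,-0.002,0],[-0.002,0.055,-0.002,0],[-0.002,0.085,-0.002,0],[-0.002,0.105,-0.002,0],[-0.002,0.12,-0.002,0],[-0.002,0.127,-0.002,0],[-0.002,0.127,-0.002,0],[-0.002,0.127,-0.002,0]]])

```text
time: 11.85
tool_pos: [0.6571, 0.0588, 0.0712]
tool_rot: [-1.574, 0.001, -2.684]
contact_force: [0.6, -0.3, -0.2]
opening: 0.057
```

```bash
python3 plan.py .6565 .0577 .068; python3 - <<'E'
from h import *
from cell import read_camera
a=read_camera("wrist")["frame"][160:400,180:460,::-1]; b=read_camera("side")["frame"][140:290,230:405,::-1]
cv2.imwrite("pics/g3.png",np.hstack([cv2.resize(a,(399,342)),cv2.resize(b,(399,342))]))
E
```

```text
t 11.85 tcp [0.6571 0.0588 0.0712] rot [-1.5741e+00  1.4000e-03 -2.6841e+00] op 0.057 F [ 0.6 -0.3 -0.2] q [-0.03  0.72  1.3   0.    1.12  1.08]
to [0.6565, 0.0577, 0.068] shift mm [1.  3.2 0.7]
twist to -2.6835: -0.04
```

View pics/g3.png

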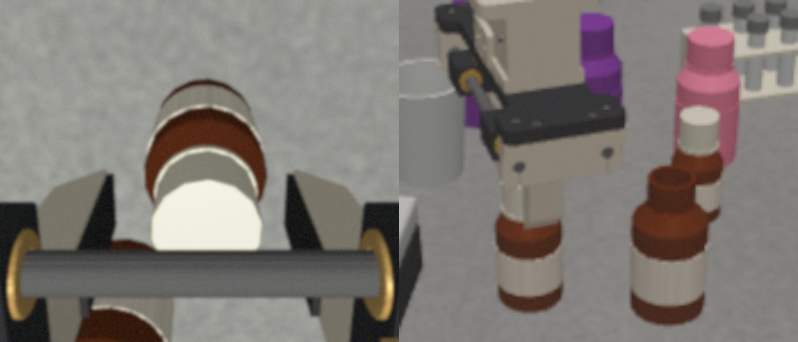

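Well placed, and the body is clear of the open bottle. Down 3 mm, close, and test the lift.

send_rows(motion=[[[0.001,0.003,0,0],[0.001,0.003,0,0],[0.001,0.003,0,0]]])

```text
time: 12.25
tool_pos: [0.6565, 0.0579, 0.0685]
tool_rot: [-1.574, 0.002, -2.685]
contact_force: [0.2, -0.4, 0.3]
opening: 0.0569
```

send_rows(motion=[[[0,0,0,0],[0,0,0,0],[0,0,0,0],[0,0,0,0],[0,0,0,0],[0,0,0,0]]], gripper=0.1, grip_force=25)

```text
time: 12.85
tool_pos: [0.6565, 0.0579, 0.0685]
tool_rot: [-1.574, 0.002, -2.685]
contact_force: [0.8, 0.5, -0.4]
opening: 0.0336
```

send_rows(motion=[[[0,-0.015,0,0],[0,-0.03,0,0],[0,-0.06,0,0],[0,-0.09,0,0],[0,-0.12,0,0],[0,-0.135,0,0],[0,-0.135,0,0]]])

```text
time: 13.55
tool_pos: [0.6578, 0.0575, 0.2076]
tool_rot: [-1.571, 0.008, -2.685]
contact_force: [0.6, 0.4, -1.6]
opening: 0.0335
```

```bash
python3 plan.py .4753 .2874 .208; python3 - <<'E'
from h import *
from cell import read_camera
a=read_camera("wrist")["frame"][160:400,180:460,::-1]; b=read_camera("side")["frame"][80:290,230:475,::-1]
cv2.imwrite("pics/g4.png",np.hstack([cv2.resize(a,(399,342)),cv2.resize(b,(399,342))]))
E
```

```text
t 13.55 tcp [0.6578 0.0575 0.2076] rot [-1.5707  0.0079 -2.6846] op 0.0335 F [ 0.6  0.4 -1.6] q [-0.03  0.6   1.13  0.    1.4   1.08]
to [0.4753, 0.2874, 0.208] shift mm [  62.3   -0.9 -286.8]
twist to -2.6835: -0.06
```

View pics/g4.png

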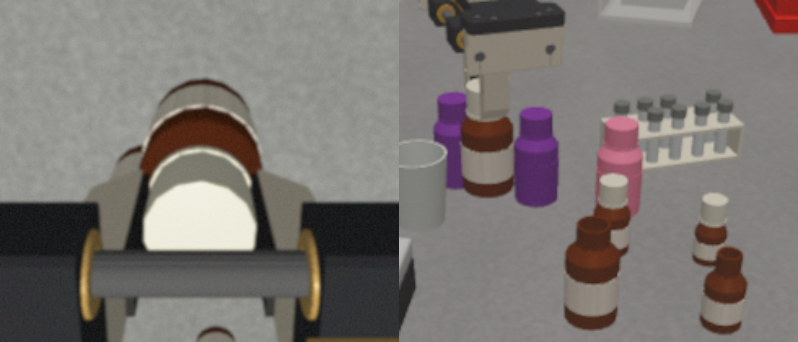

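Bottle_2 is held (opening 33.5 mm). Carry to compartment 2.

send_rows(motion=[[[0.006,0,-0.03,0],[0.014,0,-0.07,0],[0.023,0,-0.11,0],[0.033,0,-0.15,0],[0.042,0,-0.19,0],[0.05,0,-0.23,0],[0.058,0,-0.265,0],[0.062,0,-0.286,0]]])

```text
time: 14.45
tool_pos: [0.4715, 0.2884, 0.2029]
tool_rot: [-1.575, -0.001, -2.683]
contact_force: [0.8, 0.4, -1.7]
opening: 0.0337
```

send_rows(motion=[[[0,0,0,0],[0,0,0,0]]])

```text
time: 14.65
tool_pos: [0.4707, 0.2883, 0.2017]
tool_rot: [-1.574, -0.004, -2.681]
contact_force: [0.2, 0.1, -1.4]
opening: 0.0333
```

```bash
python3 plan.py .4753 .2874 .0725
```

```text
t 14.65 tcp [0.4707 0.2883 0.2017] rot [-1.5743 -0.0041 -2.6814] op 0.0333 F [ 0.2  0.1 -1.4] q [0.41 0.41 1.47 0.   1.26 1.52]
to [0.4753, 0.2874, 0.0725] shift mm [ -4.3 129.1   3.3]
twist to -2.6835: 0.12
```

send_rows(motion=[[[-0.0043,0.01,0.0033,0],[-0.0043,0.035,0.0033,0],[-0.0043,0.06,0.0033,0],[-0.0043,0.08,0.0033,0],[-0.0043,0.085,0.0033,0],[-0.0043,0.085,0.0033,0]]])

```text
time: 15.25
tool_pos: [0.4757, 0.2863, 0.1154]
tool_rot: [-1.574, -0.006, -2.683]
contact_force: [-0.2, 0.3, -0.1]
opening: 0.0331
```

```bash
python3 plan.py .4753 .2874 .0725; python3 - <<'E'
from h import *
from cell import read_camera
c=read_camera("side")
cv2.imwrite("pics/p5.png",cv2.resize(c["frame"][160:440,300:540,::-1],(514,600)))
E
```

```text
t 15.25 tcp [0.4757 0.2863 0.1154] rot [-1.5743 -0.0065 -2.6828] op 0.0331 F [-0.2  0.3 -0.1] q [0.4  0.5  1.58 0.   1.07 1.51]
to [0.4753, 0.2874, 0.0725] shift mm [-0.4 42.9 -1. ]
twist to -2.6835: 0.04
```

View pics/p5.png

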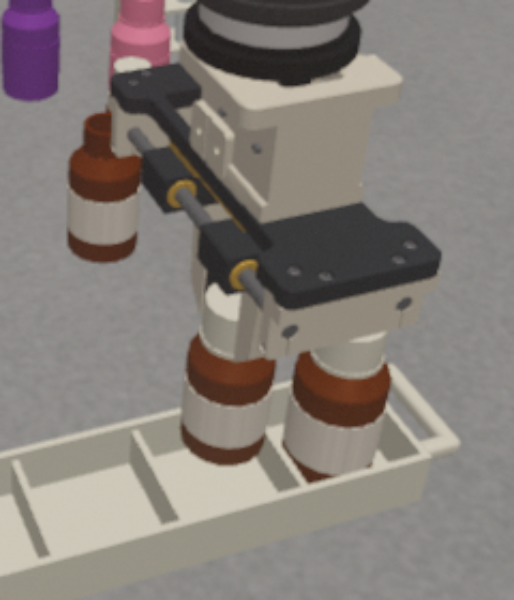

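Bottle_2 is over compartment 2. The gripper body reaches further out on its tool +x side (towards bottle_1) than on the other, and at the final height it would be level with bottle_1's cap. So I'll flip the gripper half a turn here, at a safe height, so the overhang faces the empty compartments.

send_rows(motion=[[[0,-0.01,-0.001,-6],[0,-0.015,-0.001,-14],[0,-0.015,-0.001,-22],[0,-0.015,-0.001,-30],[0,-0.015,-0.001,-38],[0,-0.015,-0.001,-46],[0,-0.015,-0.001,-54],[0,-0.015,-0.001,-60]]])

```text
time: 16.1
tool_pos: [0.4769, 0.2877, 0.133]
tool_rot: [-1.574, 0.002, -1.63]
contact_force: [-0.3, 0.8, -0.4]
opening: 0.0337
```

```bash
python3 plan.py .4753 .2874 .125
```

```text
t 16.1 tcp [0.4769 0.2877 0.133 ] rot [-1.5737  0.002  -1.6303] op 0.0337 F [-0.3  0.8 -0.4] q [0.4  0.48 1.56 0.   1.1  0.46]
to [0.4753, 0.2874, 0.125] shift mm [ 0.4  8.  -1.6]
twist to -2.6835: 60.34
```

send_rows(motion=[[[0,0,0,-8],[0,0,0,-16],[0,0,0,-24],[0,0,0,-32],[0,0,0,-40],[0,0,0,-48],[0,0,0,-56],[0,0,0,-62]]])

```text
time: 16.9
tool_pos: [0.4779, 0.2878, 0.1345]
tool_rot: [-1.568, 0.002, -0.543]
contact_force: [-0.3, -0.1, -2.4]
opening: 0.0331
```

send_rows(motion=[[[0,0,0,-8],[0,0,0,-16],[0,0,0,-24],[0,0,0,-32],[0,0,0,-40],[0,0,0,-48],[0,0,0,-55],[0,0,0,-57.7]]])

```text
time: 17.7
tool_pos: [0.479, 0.2879, 0.136]
tool_rot: [-1.568, -0.004, 0.468]
contact_force: [-0.2, 0.7, -1.4]
opening: 0.0335
```

```bash
python3 plan.py .4753 .2874 .0725; python3 - <<'E'
from h import *
from cell import read_camera
c=read_camera("side")
cv2.imwrite("pics/p6.png",cv2.resize(c["frame"][160:440,300:540,::-1],(514,600)))
E
```

```text
t 17.7 tcp [0.479  0.2879 0.136 ] rot [-1.5682 -0.0042  0.4677] op 0.0335 F [-0.2  0.7 -1.4] q [ 0.4   0.48  1.55  0.    1.1  -1.64]
to [0.4753, 0.2874, 0.0725] shift mm [-3.8 63.5  1.1]
twist to -2.6835: 180.55
```

View pics/p6.png

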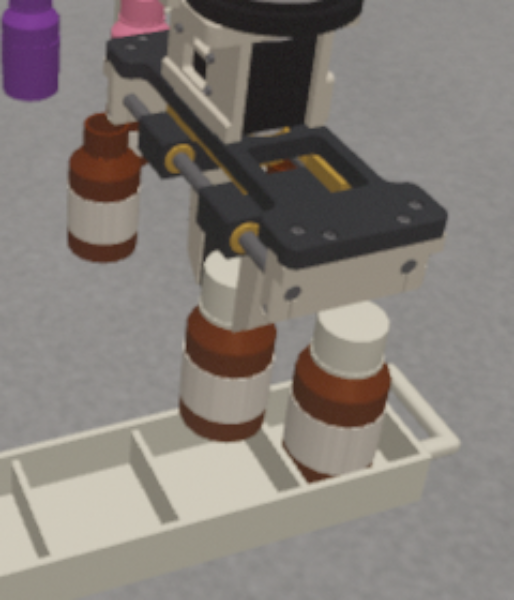

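The gripper looks the same from the other side, so it's symmetric. The earlier apparent overhang was perspective, and its ±37 mm half width clears bottle_1's cap at 53 mm. Lowering.

send_rows(motion=[[[-0.0038,0.01,0.001,0.5],[-0.0038,0.025,0.001,0.5],[-0.0038,0.04,0.001,0.5],[-0.0038,0.052,0.001,0.5],[-0.0038,0.058,0.001,0.5],[-0.0038,0.062,0.001,0.5],[-0.0038,0.0635,0.001,0.5],[-0.0038,0.0635,0.001,0.5]]])

```text
time: 18.55
tool_pos: [0.4756, 0.2875, 0.0728]
tool_rot: [-1.568, -0.005, 0.459]
contact_force: [-0.1, -0.6, -1.0]
opening: 0.0333
```

```bash
python3 plan.py .4753 .2874 .0725; python3 - <<'E'
from h import *
from cell import read_camera
c=read_camera("side")
cv2.imwrite("pics/p7.png",cv2.resize(c["frame"][160:440,300:540,::-1],(514,600)))
E
```

```text
t 18.55 tcp [0.4756 0.2875 0.0728] rot [-1.5681 -0.0052  0.4594] op 0.0333 F [-0.1 -0.6 -1. ] q [ 0.4   0.55  1.63  0.    0.95 -1.63]
to [0.4753, 0.2874, 0.0725] shift mm [-0.4  0.3  0. ]
twist to -2.6835: 180.07
```

View pics/p7.png

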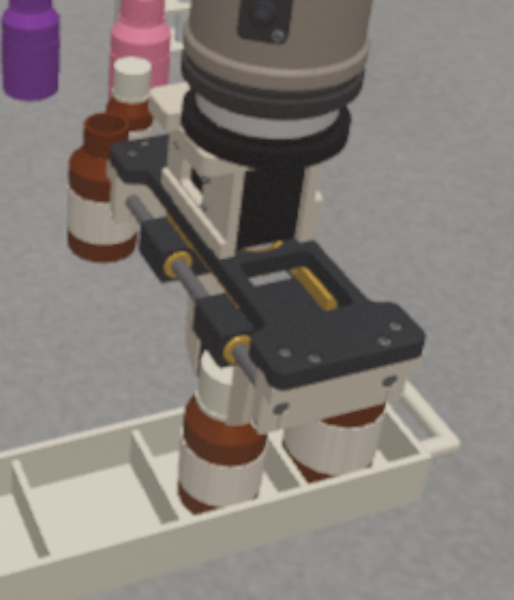

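send_rows(motion=[[[0,0.001,0,0],[0,0.002,0,0],[0,0.002,0,0],[0,0.002,0,0]]])

```text
time: 19.0
tool_pos: [0.4764, 0.288, 0.0724]
tool_rot: [-1.568, -0.008, 0.459]
contact_force: [-1.2, 0.2, 7.5]
opening: 0.0335
```

send_rows(motion=[[[0,0,0,0],[0,0,0,0],[0,0,0,0],[0,0,0,0]]], gripper=0.58)

```text
time: 19.4
tool_pos: [0.4763, 0.2879, 0.0723]
tool_rot: [-1.568, -0.008, 0.459]
contact_force: [-0.4, 0.2, -0.5]
opening: 0.0527
```

send_rows(motion=[[[0,-0.015,0,0],[0,-0.035,0,0],[0,-0.065,0,0],[0,-0.1,0,0],[0,-0.13,0,0],[0,-0.135,0,0]]])

```text
time: 20.0
tool_pos: [0.4772, 0.2879, 0.2111]
tool_rot: [-1.569, -0.014, 0.459]
contact_force: [0.0, 0.1, -0.7]
opening: 0.0531
```

```bash
python3 plan.py .5489 -.0656 .18; python3 - <<'E'
from h import *
from cell import read_camera
c=read_camera("side")
cv2.imwrite("pics/p8.png",cv2.resize(c["frame"][140:480,230:560,::-1],(582,600)))
E
```

```text
t 20.0 tcp [0.4772 0.2879 0.2111] rot [-1.5686 -0.0144  0.4594] op 0.0531 F [ 0.   0.1 -0.7] q [ 0.4   0.4   1.46  0.    1.27 -1.63]
to [0.5489, -0.0656, 0.18] shift mm [ -92.9   29.  -348.7]
twist to -2.6835: 180.08
```

View pics/p8.png

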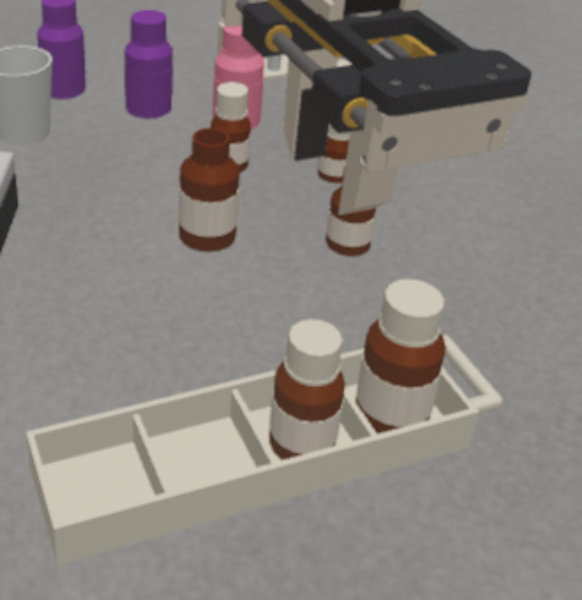

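Bottle_2 is placed. For bottle_3 I'll turn the jaws about 28° more so the gripper body (z ≈ 0.097 at grasp) stays clear of the pink bottle.

send_rows(motion=[[[-0.012,0,-0.045,-4],[-0.024,0,-0.09,-8],[-0.036,0,-0.135,-12],[-0.048,0,-0.18,-16],[-0.06,0,-0.225,-20],[-0.072,0,-0.27,-24],[-0.084,0.01,-0.315,-27.7],[-0.093,0.025,-0.3487,-27.7]]])

```text
time: 20.85
tool_pos: [0.5482, -0.0687, 0.1817]
tool_rot: [-1.575, -0.012, 0.943]
contact_force: [0.1, 1.4, -0.4]
opening: 0.0536
```

send_rows(motion=[[[0,0,0,0],[0,0,0,0]]])

```text
time: 21.05
tool_pos: [0.5472, -0.0692, 0.1797]
tool_rot: [-1.571, -0.011, 0.941]
contact_force: [0.3, -0.4, -0.8]
opening: 0.0532
```

```bash
python3 plan.py .5489 -.0656 .056; python3 - <<'E'
from h import *
from cell import read_camera
c=read_camera("wrist")
cv2.imwrite("pics/w6.png",c["frame"][:,:,::-1])
E
```

```text
t 21.05 tcp [ 0.5472 -0.0692  0.1797] rot [-1.5707 -0.0106  0.941 ] op 0.0532 F [ 0.3 -0.4 -0.8] q [-0.27  0.42  1.52  0.01  1.2  -2.79]
to [0.5489, -0.0656, 0.056] shift mm [  2.6 123.8   0.8]
twist to -2.6835: 207.67
```

View pics/w6.png

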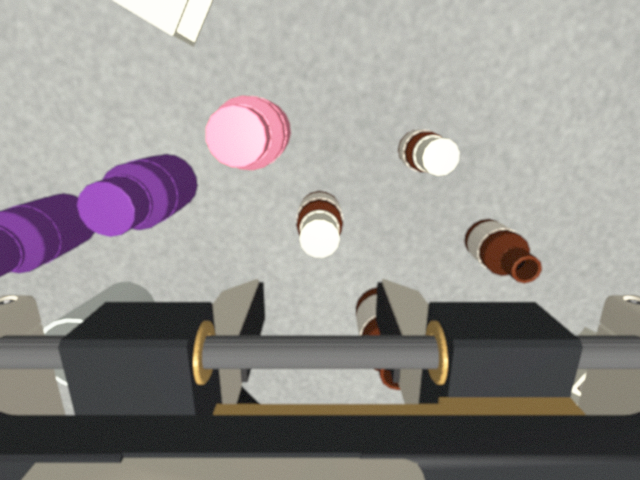

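Bottle_3's cap at (320,237) is centred and the pink bottle sits off to the side. Descending.

send_rows(motion=[[[0.0026,0.025,0.0008,0],[0.0026,0.055,0.0008,0],[0.0026,0.085,0.0008,0],[0.0026,0.105,0.0008,0],[0.0026,0.115,0.0008,0],[0.0026,0.12,0.0008,0],[0.0026,0.12,0.0008,0],[0.0026,0.12,0.0008,0]]])

```text
time: 21.9
tool_pos: [0.5501, -0.0646, 0.0617]
tool_rot: [-1.574, -0.012, 0.943]
contact_force: [-0.1, -0.3, 0.2]
opening: 0.0532
```

```bash
python3 plan.py .5489 -.0656 .056; python3 - <<'E'
from h import *
from cell import read_camera
a=read_camera("wrist")["frame"][80:400,130:500,::-1]; b=read_camera("side")["frame"][110:285,270:475,::-1]
cv2.imwrite("pics/g5.png",np.hstack([cv2.resize(a,(399,342)),cv2.resize(b,(399,342))]))
E
```

```text
t 21.9 tcp [ 0.5501 -0.0646  0.0617] rot [-1.5738 -0.0119  0.943 ] op 0.0532 F [-0.1 -0.3  0.2] q [-0.26  0.56  1.65  0.01  0.92 -2.78]
to [0.5489, -0.0656, 0.056] shift mm [-1.6  5.7  0.4]
twist to -2.6835: 207.78
```

View pics/g5.png

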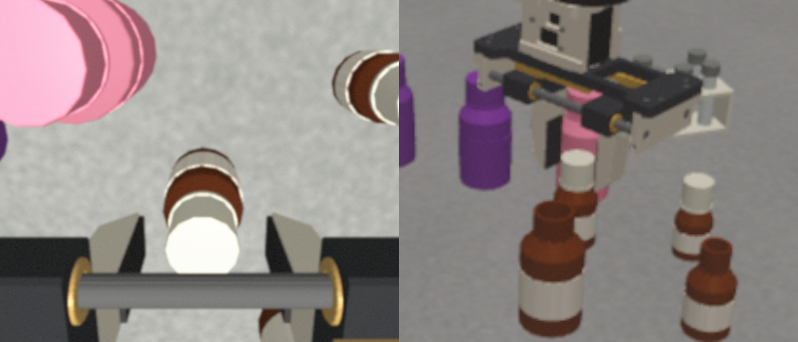

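send_rows(motion=[[[-0.0015,0.003,0.0004,0],[-0.0015,0.0055,0.0004,0],[-0.0015,0.0055,0.0004,0],[-0.0015,0.0055,0.0004,0]]])

```text
time: 22.4
tool_pos: [0.5488, -0.0658, 0.0561]
tool_rot: [-1.574, -0.012, 0.942]
contact_force: [-0.4, -0.7, -0.2]
opening: 0.0534
```

send_rows(motion=[[[0,0,0,0],[0,0,0,0],[0,0,0,0],[0,0,0,0],[0,0,0,0],[0,0,0,0]]], gripper=0.1, grip_force=20)

```text
time: 23.0
tool_pos: [0.5488, -0.0658, 0.0561]
tool_rot: [-1.574, -0.012, 0.943]
contact_force: [0.2, -0.0, -0.5]
opening: 0.0294
```

send_rows(motion=[[[0,-0.015,0,0],[0,-0.03,0,0],[0,-0.06,0,0],[0,-0.09,0,0],[0,-0.12,0,0],[0,-0.14,0,0],[0,-0.14,0,0]]])

```text
time: 23.7
tool_pos: [0.549, -0.0673, 0.199]
tool_rot: [-1.579, -0.014, 0.943]
contact_force: [-0.2, 0.4, -1.3]
opening: 0.0297
```

```bash
python3 plan.py .5398 .3193 .196; python3 - <<'E'
from h import *
from cell import read_camera
a=read_camera("wrist")["frame"][80:400,130:500,::-1]; b=read_camera("side")["frame"][60:285,230:490,::-1]
cv2.imwrite("pics/g6.png",np.hstack([cv2.resize(a,(399,342)),cv2.resize(b,(399,342))]))
E
```

```text
t 23.7 tcp [ 0.549  -0.0673  0.199 ] rot [-1.5793 -0.014   0.9426] op 0.0297 F [-0.2  0.4 -1.3] q [-0.27  0.4   1.49  0.01  1.23 -2.78]
to [0.5398, 0.3193, 0.196] shift mm [307.3   5.3 234.6]
twist to -2.6835: 207.76
```

View pics/g6.png

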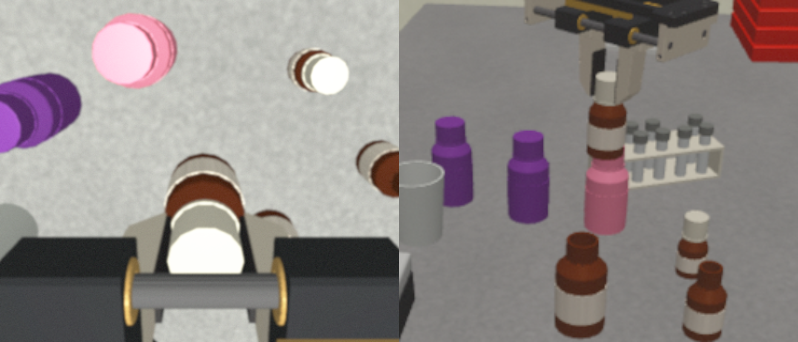

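Bottle_3 is held (opening 29.7 mm). Carry to compartment 3 and turn back 27.7°.

send_rows(motion=[[[0.024,0,0.018,3],[0.06,0,0.046,7],[0.096,0,0.073,11],[0.132,0,0.1,15],[0.168,0,0.128,19],[0.204,0,0.156,23],[0.24,0,0.183,27.7],[0.27,0,0.206,27.7]]])

```text
time: 24.6
tool_pos: [0.5379, 0.2748, 0.1959]
tool_rot: [-1.567, -0.008, 0.458]
contact_force: [1.0, 0.7, -1.2]
opening: 0.0294
```

```bash
python3 plan.py .5398 .3193 .196
```

```text
t 24.6 tcp [0.5379 0.2748 0.1959] rot [-1.5669 -0.0081  0.4576] op 0.0294 F [ 1.   0.7 -1.2] q [ 0.34  0.5   1.34  0.    1.29 -1.69]
to [0.5398, 0.3193, 0.196] shift mm [21.3  0.2 39.1]
twist to -2.6835: 179.97
```

send_rows(motion=[[[0.01,0,0.02,0],[0.0213,0,0.0391,0],[0.0213,0,0.0391,0],[0.0213,0.02,0.0391,0],[0.0213,0.045,0.0391,0],[0.0213,0.07,0.0391,0],[0.0213,0.09,0.0391,0],[0.0213,0.09,0.0391,0]]])

```text
time: 25.4
tool_pos: [0.5377, 0.318, 0.1017]
tool_rot: [-1.567, 0.001, 0.457]
contact_force: [-0.0, 0.0, -0.5]
opening: 0.0292
```

```bash
python3 plan.py .5398 .3193 .06; python3 - <<'E'
from h import *
from cell import read_camera
c=read_camera("side")
cv2.imwrite("pics/p9.png",cv2.resize(c["frame"][200:460,240:520,::-1],(646,600)))
E
```

```text
t 25.4 tcp [0.5377 0.318  0.1017] rot [-1.5667e+00  9.0000e-04  4.5700e-01] op 0.0292 F [-0.   0.  -0.5] q [ 0.41  0.63  1.39  0.    1.13 -1.62]
to [0.5398, 0.3193, 0.06] shift mm [ 2.5 41.7  0.1]
twist to -2.6835: 179.94
```

View pics/p9.png

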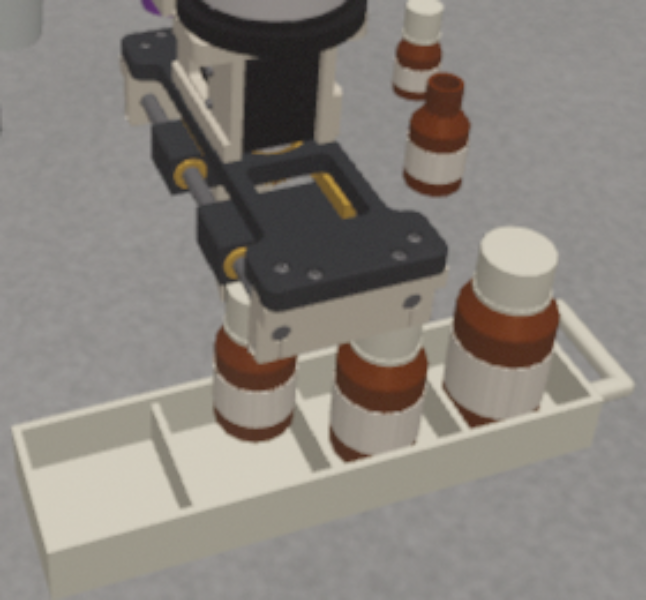

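send_rows(motion=[[[0.005,0.008,0,0],[0.005,0.018,0,0],[0.005,0.028,0,0],[0.005,0.036,0,0],[0.005,0.041,0,0],[0.005,0.0425,0,0],[0.005,0.0435,0,0],[0.005,0.0435,0,0]]])

```text
time: 26.25
tool_pos: [0.5436, 0.3211, 0.0607]
tool_rot: [-1.567, -0.003, 0.457]
contact_force: [0.2, 0.6, -0.5]
opening: 0.0297
```

```bash
python3 plan.py .543 .321 .06
```

```text
t 26.25 tcp [0.5436 0.3211 0.0607] rot [-1.5669 -0.0033  0.4571] op 0.0297 F [ 0.2  0.6 -0.5] q [ 0.41  0.68  1.41  0.    1.05 -1.62]
to [0.543, 0.321, 0.06] shift mm [-0.6  0.7  0.2]
twist to -2.6835: 179.94
```

send_rows(motion=[[[0,0.0015,0,0],[0,0.0025,0,0],[0,0.0025,0,0],[0,0.0025,0,0]]])

```text
time: 26.65
tool_pos: [0.5443, 0.3214, 0.06]
tool_rot: [-1.567, -0.006, 0.457]
contact_force: [-1.8, -1.2, 6.8]
opening: 0.0292
```

send_rows(motion=[[[0,0,0,0],[0,0,0,0],[0,0,0,0],[0,0,0,0]]], gripper=0.54)

```text
time: 27.05
tool_pos: [0.5443, 0.3214, 0.0598]
tool_rot: [-1.567, -0.005, 0.457]
contact_force: [0.4, 0.2, 1.2]
opening: 0.0495
```

send_rows(motion=[[[0,-0.015,0,0],[0,-0.035,0,0],[0,-0.065,0,0],[0,-0.1,0,0],[0,-0.125,0,0],[0,-0.13,0,0]]])

```text
time: 27.65
tool_pos: [0.5452, 0.3213, 0.1933]
tool_rot: [-1.567, -0.012, 0.457]
contact_force: [0.3, 0.7, -0.4]
opening: 0.0493
```

```bash
python3 plan.py .4437 -.0598 .18; python3 - <<'E'
from h import *
from cell import read_camera
c=read_camera("side")
cv2.imwrite("pics/p10.png",c["frame"][:,:,::-1])
E
```

```text
t 27.65 tcp [0.5452 0.3213 0.1933] rot [-1.5673 -0.0117  0.4571] op 0.0493 F [ 0.3  0.7 -0.4] q [ 0.41  0.55  1.25  0.    1.32 -1.62]
to [0.4437, -0.0598, 0.18] shift mm [-259.5    9.2 -297.2]
twist to -2.6835: 179.95
```

View pics/p10.png

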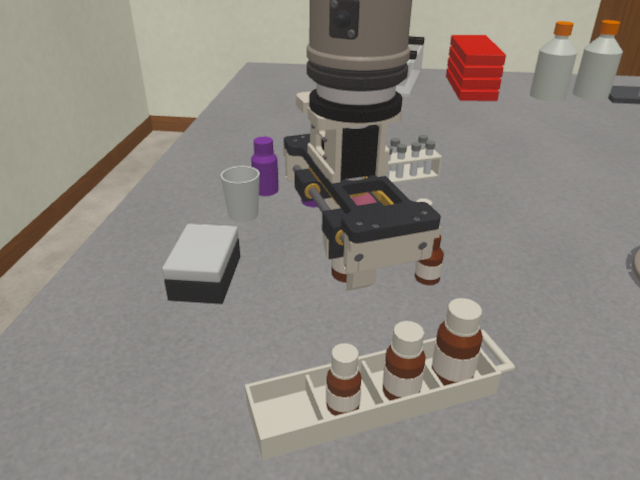

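Bottle_3 is placed. Now bottle_4.

send_rows(motion=[[[-0.028,0,-0.032,0],[-0.061,0,-0.07,0],[-0.094,0,-0.108,0],[-0.127,0,-0.146,0],[-0.16,0,-0.184,0],[-0.193,0,-0.222,0],[-0.226,0,-0.26,0],[-0.2595,0,-0.297,0]]])

```text
time: 28.5
tool_pos: [0.4419, -0.0596, 0.1871]
tool_rot: [-1.566, -0.008, 0.457]
contact_force: [-0.6, -0.7, 0.0]
opening: 0.0495
```

send_rows(motion=[[[0,0.01,0,0],[0,0.01,0,0],[0,0.01,0,0]]])

```text
time: 28.8
tool_pos: [0.4415, -0.0586, 0.1762]
tool_rot: [-1.564, -0.007, 0.458]
contact_force: [0.1, 0.1, 1.0]
opening: 0.0494
```

```bash
python3 plan.py .4437 -.0598 .045; python3 - <<'E'
from h import *
from cell import read_camera
c=read_camera("wrist")
cv2.imwrite("pics/w7.png",c["frame"][:,:,::-1])
E
```

```text
t 28.8 tcp [ 0.4415 -0.0586  0.1762] rot [-1.5637 -0.0066  0.4577] op 0.0494 F [0.1 0.1 1. ] q [-0.31  0.24  1.8   0.01  1.1  -2.35]
to [0.4437, -0.0598, 0.045] shift mm [  0.6 131.2  -3. ]
twist to -2.6835: 179.98
```

View pics/w7.png

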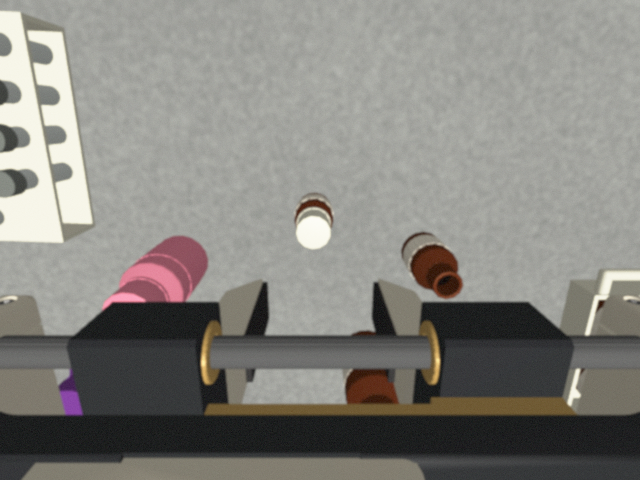

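Bottle_4's cap at (314,231) is 3 mm off-centre, which agrees with the planned correction. Descending.

send_rows(motion=[[[0.0006,0.02,-0.003,0],[0.0006,0.05,-0.003,0],[0.0006,0.08,-0.003,0],[0.0006,0.105,-0.003,0],[0.0006,0.12,-0.003,0],[0.0006,0.127,-0.003,0],[0.0006,0.127,-0.003,0],[0.0006,0.127,-0.003,0]]])

```text
time: 29.65
tool_pos: [0.445, -0.0592, 0.0501]
tool_rot: [-1.565, -0.008, 0.46]
contact_force: [-0.7, 0.5, -0.0]
opening: 0.0499
```

```bash
python3 plan.py .4437 -.0598 .045; python3 - <<'E'
from h import *
from cell import read_camera
a=read_camera("wrist")["frame"][80:400,130:500,::-1]; b=read_camera("side")["frame"][110:310,300:534,::-1]
cv2.imwrite("pics/g7.png",np.hstack([cv2.resize(a,(399,342)),cv2.resize(b,(399,342))]))
E
```

```text
t 29.65 tcp [ 0.445  -0.0592  0.0501] rot [-1.5652 -0.0081  0.4602] op 0.0499 F [-0.7  0.5 -0. ] q [-0.31  0.43  1.95  0.01  0.76 -2.35]
to [0.4437, -0.0598, 0.045] shift mm [-1.5  5.1 -0. ]
twist to -2.6835: 180.12
```

View pics/g7.png

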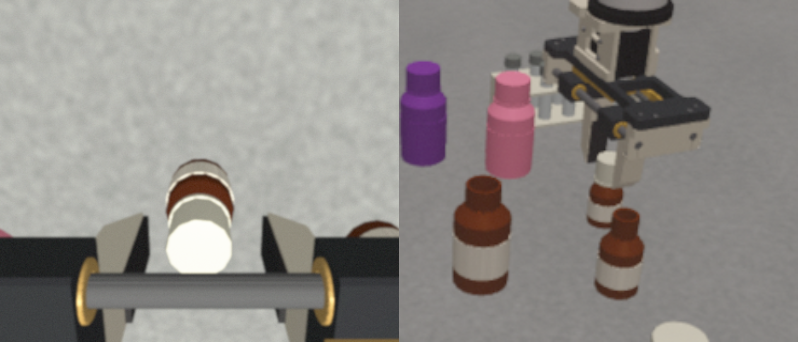

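Down 3 mm more (the body stays above the 80 mm open bottle), then grip.

send_rows(motion=[[[-0.0015,0.0015,0,0],[-0.0015,0.003,0,0],[-0.0015,0.003,0,0]]])

```text
time: 30.05
tool_pos: [0.4437, -0.0603, 0.0475]
tool_rot: [-1.566, -0.009, 0.459]
contact_force: [-0.1, -0.4, 0.6]
opening: 0.0496
```

send_rows(motion=[[[0,0,0,0],[0,0,0,0],[0,0,0,0],[0,0,0,0],[0,0,0,0],[0,0,0,0]]], gripper=0.1, grip_force=15)

```text
time: 30.65
tool_pos: [0.4437, -0.0603, 0.0475]
tool_rot: [-1.566, -0.009, 0.459]
contact_force: [-0.3, 0.5, -0.8]
opening: 0.0265
```

send_rows(motion=[[[0,-0.015,0,0],[0,-0.03,0,0],[0,-0.06,0,0],[0,-0.09,0,0],[0,-0.12,0,0],[0,-0.15,0,0],[0,-0.15,0,0]]])

```text
time: 31.35
tool_pos: [0.4448, -0.0621, 0.2011]
tool_rot: [-1.571, -0.014, 0.46]
contact_force: [0.4, -0.5, -1.3]
opening: 0.0267
```

```bash
python3 plan.py .6044 .3511 .2 .607 .3525 .2; python3 - <<'E'
from h import *
from cell import read_camera
a=read_camera("wrist")["frame"][80:400,130:500,::-1]; b=read_camera("side")["frame"][60:310,270:560,::-1]
cv2.imwrite("pics/g8.png",np.hstack([cv2.resize(a,(399,342)),cv2.resize(b,(399,342))]))
E
```

```text
t 31.35 tcp [ 0.4448 -0.0621  0.2011] rot [-1.5712 -0.0143  0.4595] op 0.0267 F [ 0.4 -0.5 -1.3] q [-0.32  0.21  1.76  0.01  1.16 -2.35]
to [0.6044, 0.3511, 0.2] shift mm [326.2   5.6 299.6]
to [0.607, 0.3525, 0.2] shift mm [329.2   5.7 299.7]
twist to -2.6835: 180.08
```

View pics/g8.png

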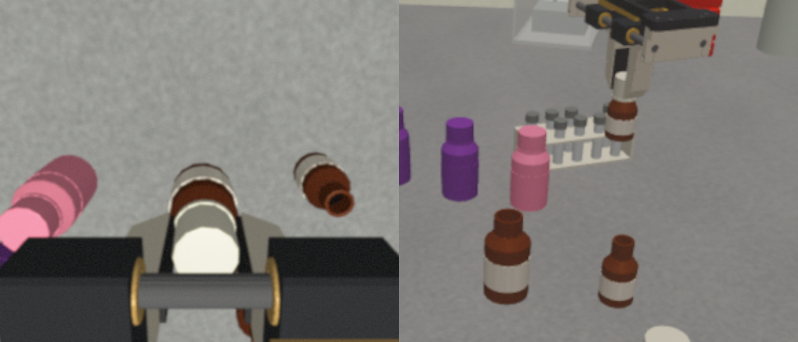

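Bottle_4 is held. Carry to compartment 4.

send_rows(motion=[[[0.02,0,0.018,0],[0.047,0,0.043,0],[0.077,0,0.07,0],[0.107,0,0.097,0],[0.137,0,0.125,0],[0.167,0,0.152,0],[0.197,0,0.179,0],[0.227,0,0.207,0]]])

```text
time: 32.25
tool_pos: [0.554, 0.2261, 0.1983]
tool_rot: [-1.566, -0.006, 0.459]
contact_force: [0.6, -0.1, 0.2]
opening: 0.0266
```

```bash
python3 plan.py .607 .3525 .2
```

```text
t 32.25 tcp [0.554  0.2261 0.1983] rot [-1.5657 -0.0057  0.4593] op 0.0266 F [ 0.6 -0.1  0.2] q [ 0.26  0.49  1.35  0.01  1.3  -1.78]
to [0.607, 0.3525, 0.2] shift mm [103.6  -0.7  89.8]
twist to -2.6835: 180.07
```

send_rows(motion=[[[0.03,0,0.026,0],[0.06,0,0.052,0],[0.085,0,0.074,0],[0.1,0,0.087,0],[0.1036,0,0.0898,0],[0.1036,0.01,0.0898,0],[0.1036,0.025,0.0898,0],[0.1036,0.04,0.0898,0]]])

```text
time: 33.05
tool_pos: [0.6065, 0.3511, 0.1575]
tool_rot: [-1.566, -0.004, 0.458]
contact_force: [0.6, -0.2, -0.7]
opening: 0.0266
```

```bash
python3 plan.py .607 .3525 .1
```

```text
t 33.05 tcp [0.6065 0.3511 0.1575] rot [-1.566  -0.0037  0.4583] op 0.0266 F [ 0.6 -0.2 -0.7] q [ 0.41  0.72  1.06  0.01  1.37 -1.62]
to [0.607, 0.3525, 0.1] shift mm [ 0.8 57.5  0.7]
twist to -2.6835: 180.01
```

send_rows(motion=[[[0.001,0.015,0.001,0],[0.001,0.035,0.001,0],[0.001,0.052,0.001,0],[0.001,0.063,0.001,0],[0.001,0.065,0.001,0],[0.001,0.065,0.001,0]]])

```text
time: 33.65
tool_pos: [0.607, 0.3522, 0.0924]
tool_rot: [-1.566, -0.003, 0.458]
contact_force: [-0.4, -0.5, -0.4]
opening: 0.0264
```

```bash
python3 plan.py .607 .3525 .0515; python3 - <<'E'
from h import *
from cell import read_camera
c=read_camera("side")
cv2.imwrite("pics/p11.png",cv2.resize(c["frame"][200:460,230:510,::-1],(646,600)))
E
```

```text
t 33.65 tcp [0.607  0.3522 0.0924] rot [-1.5661 -0.0032  0.4576] op 0.0264 F [-0.4 -0.5 -0.4] q [ 0.41  0.77  1.13  0.01  1.23 -1.62]
to [0.607, 0.3525, 0.0515] shift mm [-0.  40.9  0.1]
twist to -2.6835: 179.97
```

View pics/p11.png

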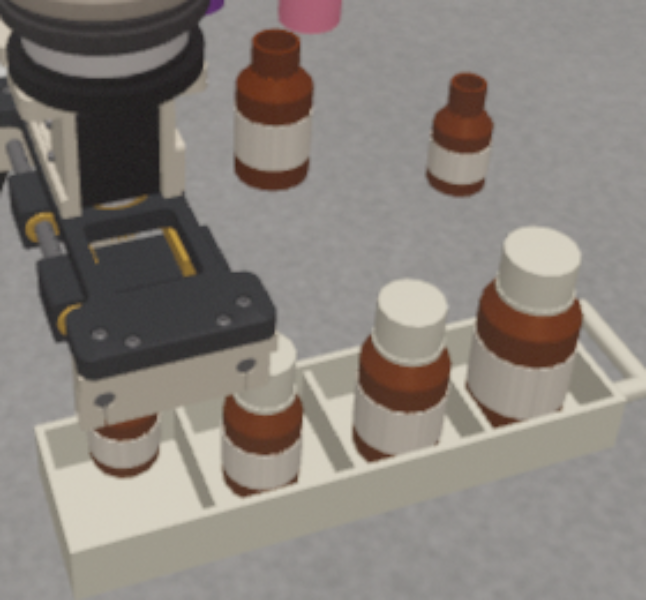

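send_rows(motion=[[[0,0.008,0,0],[0,0.018,0,0],[0,0.028,0,0],[0,0.036,0,0],[0,0.04,0,0],[0,0.042,0,0],[0,0.043,0,0],[0,0.043,0,0]]])

```text
time: 34.5
tool_pos: [0.6081, 0.3527, 0.0514]
tool_rot: [-1.567, -0.006, 0.458]
contact_force: [-1.2, -1.7, 4.8]
opening: 0.0268
```

```bash
python3 plan.py .607 .3525 .0515
```

```text
t 34.5 tcp [0.6081 0.3527 0.0514] rot [-1.5667 -0.006   0.4578] op 0.0268 F [-1.2 -1.7  4.8] q [ 0.41  0.81  1.17  0.    1.15 -1.62]
to [0.607, 0.3525, 0.0515] shift mm [-1.1 -0.1  0.3]
twist to -2.6835: 179.98
```

Seated (4.8 N upward). Release, rise, and back off so the top view is clear.

send_rows(motion=[[[0,0,0,0],[0,0,0,0],[0,0,0,0],[0,0,0,0]]], gripper=0.52)

```text
time: 34.9
tool_pos: [0.6079, 0.3528, 0.0511]
tool_rot: [-1.567, -0.006, 0.458]
contact_force: [-0.6, 0.0, -0.6]
opening: 0.0474
```

send_rows(motion=[[[0,-0.015,0,0],[0,-0.035,0,0],[0,-0.065,0,0],[0,-0.1,0,0],[0,-0.14,0,0],[0,-0.16,0,0]]])

```text
time: 35.5
tool_pos: [0.6085, 0.3523, 0.2169]
tool_rot: [-1.567, -0.013, 0.458]
contact_force: [0.0, 0.7, -0.4]
opening: 0.0478
```

```bash
python3 plan.py .42 -.1 .25 .19 -.49 .25
```

```text
t 35.5 tcp [0.6085 0.3523 0.2169] rot [-1.5669 -0.0127  0.458 ] op 0.0478 F [ 0.   0.7 -0.4] q [ 0.41  0.68  0.96  0.    1.49 -1.62]
to [0.42, -0.1, 0.25] shift mm [-368.6  -39.  -322.2]
to [0.19, -0.49, 0.25] shift mm [-747.3  -44.8 -570.3]
twist to -2.6835: 179.99
```

send_rows(motion=[[[-0.03,-0.02,-0.026,7],[-0.06,-0.03,-0.052,14],[-0.095,-0.03,-0.083,21],[-0.13,-0.03,-0.113,28],[-0.165,-0.03,-0.144,35],[-0.2,-0.03,-0.175,42],[-0.235,-0.03,-0.205,49],[-0.27,-0.03,-0.236,55]]])

```text
time: 36.3
tool_pos: [0.4695, 0.0196, 0.2438]
tool_rot: [-1.557, -0.006, -0.506]
contact_force: [0.4, -0.6, 0.3]
opening: 0.048
```

```bash
python3 plan.py .42 -.1 .25 .25 -.42 .25
```

```text
t 36.3 tcp [0.4695 0.0196 0.2438] rot [-1.5574 -0.0059 -0.5063] op 0.048 F [ 0.4 -0.6  0.3] q [-0.13  0.21  1.63  0.01  1.28 -1.2 ]
to [0.42, -0.1, 0.25] shift mm [  14.8   -7.8 -128.6]
to [0.25, -0.42, 0.25] shift mm [  21.3  -12.6 -490.8]
twist to -2.6835: 124.74
```

send_rows(motion=[[[0.002,0,-0.045,0],[0.005,0,-0.09,0],[0.01,0,-0.135,0],[0.012,0,-0.18,0],[0.014,0,-0.225,0],[0.016,0,-0.27,0],[0.018,0,-0.315,0],[0.02,0,-0.36,0]]])

```text
time: 37.1
tool_pos: [0.3114, -0.3065, 0.2405]
tool_rot: [-1.558, -0.008, -0.506]
contact_force: [0.6, 0.2, -0.3]
opening: 0.0477
```

send_rows(motion=[[[0,0,-0.04,0],[0,0,-0.08,0],[0,0,-0.12,0],[0,0,-0.14,0],[0,0,-0.14,0],[0,0,-0.14,0]]])

```text
time: 37.7
tool_pos: [0.2436, -0.4286, 0.2393]
tool_rot: [-1.558, -0.008, -0.507]
contact_force: [0.0, 0.4, 1.2]
opening: 0.0477
```

```bash
python3 plan.py; python3 - <<'E'
from h import *
from cell import read_camera
t=read_camera("top");s=read_camera("side");pickle.dump((t,s),open("cf.pkl","wb"))
cv2.imwrite("pics/ft.png",t["frame"][:,:,::-1]);cv2.imwrite("pics/fs.png",s["frame"][:,:,::-1])
d0=pickle.load(open("c0.pkl","rb"))
for n,c in(("top",t),("side",s)):
    df=cv2.absdiff(c["frame"],d0[n]["frame"]).max(2);m=(cv2.GaussianBlur(df,(3,3),0)>30).astype(np.uint8)
    k,_,st,_=cv2.connectedComponentsWithStats(m)
    print(n,[tuple(int(v) for v in x) for x in st[1:] if x[4]>15])
E
```

```text
t 37.7 tcp [ 0.2436 -0.4286  0.2393] rot [-1.5581 -0.0084 -0.5073] op 0.0477 F [0.  0.4 1.2] q [-1.22  0.27  1.58  0.02  1.3  -2.29]
twist to -2.6835: 124.69
top [(331, 189, 32, 43, 1063), (257, 212, 31, 37, 818), (346, 264, 25, 29, 544), (87, 283, 11, 8, 42), (95, 284, 26, 24, 417), (108, 315, 38, 28, 617), (358, 331, 22, 21, 367), (130, 350, 42, 32, 753), (132, 355, 7, 6, 18), (154, 383, 46, 37, 919)]
side [(502, 0, 104, 56, 2808), (575, 0, 65, 202, 2809), (598, 115, 42, 103, 1788), (281, 168, 31, 41, 820), (349, 186, 23, 36, 587), (417, 198, 15, 9, 94), (275, 211, 22, 12, 199), (411, 216, 21, 15, 242), (272, 221, 40, 34, 639), (365, 231, 6, 7, 31), (410, 236, 15, 8, 68), (273, 264, 29, 14, 229), (449, 298, 33, 22, 562), (394, 321, 30, 21, 491), (431, 321, 52, 65, 2143), (382, 341, 44, 60, 1783), (331, 343, 27, 23, 395), (271, 366, 23, 12, 171), (326, 369, 36, 47, 1305), (274, 376, 21, 9, 112), (269, 392, 31, 39, 1004)]
```

View pics/ft.png

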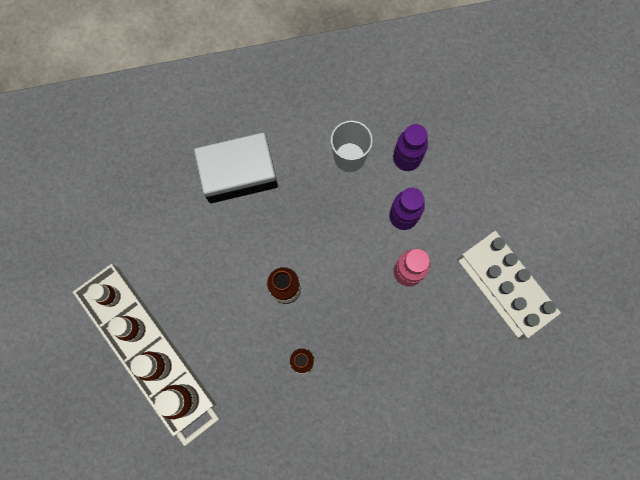

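View pics/fs.png

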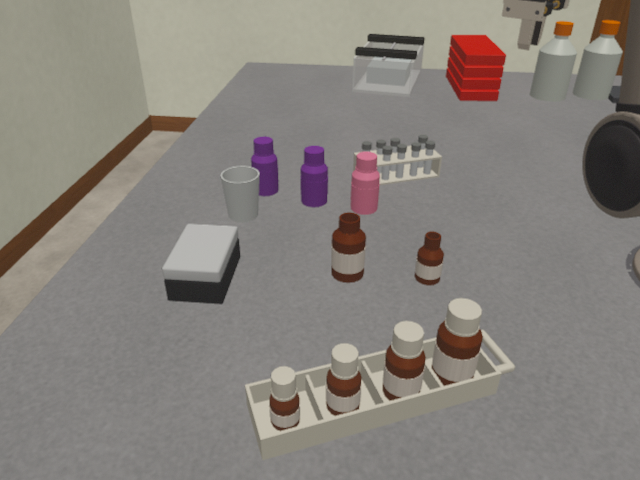

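Both views show the four capped bottles upright in the carrier, tallest at the bail. The image differences lie only at the moved bottles and the arm, so nothing else has moved. Handing in.

```bash
python3 -c "
from cell import hand_in
print(hand_in())"
```

```text
the job is handed in; nothing more can be done
None
```

All four capped bottles are standing upright in the white carrier, one per compartment. The tallest is next to the grip, and they step down to the smallest at the far end. I handed the job in at about 38 s on the robot's clock.

**Last checks:** I compared the final top and side pictures with the first ones. They differ only where the four bottles stood, inside the carrier, and where the arm shows. The two open bottles, the rack, the tip box, the beaker, the pink and purple bottles and the carrier show no change. The gripper is backed well away. The highest force I read was about 7.5 N, as bottle_2 touched the carrier floor; I read forces only at the end of each move.

**What disagreed:**
- **Finger length:** the text puts the fingertips 25 mm ahead of the TCP, but the cameras showed them about 10 mm behind it. My first grasp on bottle_1 closed in the air just above the cap without touching it. I corrected the grasp depth, and every grasp after that held.
- **Unneeded half turn:** while placing bottle_2 I turned the gripper around because its body seemed to overhang bottle_1. That was only perspective, and it cost about 2.5 s.

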